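# Pin the board clamp and hold the loupe in focus over the chip

### The arm

A 6-joint arm with a two-finger parallel gripper is mounted at the origin on the work surface. World frame = base frame: x ahead of the robot, y to its left, z up, the work surface at z = 0. Lengths are in m, angles in rad, forces in N, time in s.
With the tool pointing down it reaches from about 0.25 to 0.775 m from the base axis. Payload 4 kg.
Tool frame: the origin (TCP) lies midway between the tips of the shut fingers; the grasp point (between the pads) lies 19 mm behind it (bot.tcp_to_grasp is the distance from the TCP to the grasp point, in m); z points along the fingers, x is the direction in which the jaws open and shut, and the axes are right-handed (so a half turn about z gives the same grasp; the last joint's range is limited). The gripper opens to 85 mm and grips with 20 to 120 N. Pads are 22 mm wide; open, the fingers measure 114 mm over their backs; the gripper's body (76 mm by 85 mm) begins 54 mm behind the grasp point. The pads swing forward as they close: fully open they stand 13 mm farther back than shut.
Start: joints at [-1.26, 0.087, 1.371, -0, 1.684, -0.103], TCP at [0.221, -0.504, 0.196] pointing down, gripper open.
Joint ranges: [-3.1, 3.1], [-0.76, 2.03], [0.27, 2.55], [-1.08, 4.22], [0.17, 2.65], [-2.57, 2.57]. Speed limits (rad/s): [2.79, 2.79, 3.14, 3.14, 3.14, 3.14].

### API

Orientations are given as a rotation vector (axis times angle).
In Python, from workcell import bot, imaging gives the robot as it stands.
- The arm moves only by the tool move_arm, never from a script. Its argument "rows" is one flat list of numbers, 6 for each row, row after row: the shift along the tool's x, y, z in mm, then the turn, a rotation vector about the tool's x, y, z in rad. A call has 1 to 12 rows; each row is the pose to reach, as a shift and turn from the pose commanded when the call began, along the tool's axes at that moment; what a row does not reach only later rows make up. A row lasts 1/8 s, in which the tool goes at most 62.5 mm and 10.7 degrees, less where a joint would pass 70% of its speed; a pose out of reach is approached as far as the arm can. A call with a gripper value outside its range is refused whole. "fingers" is the opening, from -1 (shut) to 1 (fully open), so that 0 is half open, set as the call begins (left out, the last holds). The fingers move at their own pace and stop on an object; "squeeze" is the grip in N (left out, the last holds). Time passes only in rows, so rows that repeat a pose let the fingers close. It gives the time, the measured TCP pose, the force and the opening at its end, in the units of the state.
- bot.read_state(): the state, without advancing time (a new reading comes with each control period).
- imaging.grab_frame(name): name is "scene" or "top" or "wrist"; returns a dict with "color" (400x640x3 uint8, red, green, blue), "camera_matrix" (3x3 intrinsics, pixels), "position" and "orientation" of the camera in the world; the wrist camera has in their place "tool_from_camera" (4x4, takes a point from camera to tool coordinates, whose origin is the TCP and whose axes are the tool frame's). Camera axes: x right, y down, z forward; pixel columns grow to the right and rows downward; lengths in m; the calibration is good to about 2 mm. The wrist camera is an equidistant fisheye: a pixel r from the principal point sees the ray r / f radians off the axis. A picture is of the moment at which its call begins: read the wrist's pose just before it. There is no depth.
- bot.close_job(): hands the job in, once; it reports no verdict.
The state is a dict: "t": time; "joint_positions": joint angles; "qd": joint speeds; "joint_efforts": joint torques, N m; "tcp_pos": TCP position; "ee_rot": TCP orientation; "force": force on the tool from outside, world axes, zero at the start; "ft_torque": the same for the moment, N m; "finger_gap": finger opening in m.
Only numpy, scipy, OpenCV 4.12 (cv2) and the standard library are available. Lean on these libraries where they do the work, as an engineer would, in place of code of your own. Each camera call takes 0.05 s, during which the arm holds its last target.

### The job

On the repair bench, take the round-headed locating pin from the black rack and push it down through the eyelet of the board holder's clamp block until its head sits on the block, and let go of it. Then pick up the loupe by its handle and hold it level and still, right way up, with its lens centred over the square black chip on the circuit board and the bottom rim of its frame at the height of the top of the focus gauge's flag; finish while still holding it there. The loupe must never touch the board or its chip, and the square-headed key and the two white jars stay where they are.

Things in the scene. Friction and masses are not known exactly. Their poses are not given: they have to be found in the camera images.
- pin: Steel locating pin, loose, standing upright in one of the two holes of the rack. Round head 16 mm in diameter and 32 mm tall; below it a shank 8 mm in diameter and 30 mm long with a tapered end (last 4 mm). Origin on its axis at the underside of the head, z up along the axis towards the head: the head spans z 0 to 32 mm, the shank z 0 to -30 mm. About 50 g.
- key: Steel key in the rack's other hole; leave it there. Square head 18 x 18 mm, 20 mm tall, round shank 8 mm in diameter, 28 mm long. Origin on its axis at the underside of the head.
- rack: Black plastic rack block, fixed, 50 mm (its x) x 130 mm (its y) x 40 mm tall, two upright holes of 12 mm diameter, 36 mm deep, at its y = -40 and +40 mm. The heads of pin and key rest on its top face, 40 mm above the bench. Origin at the centre of its underside.
- holder: Board holder, fixed: dark base plate 250 mm (its x) x 200 mm (its y) x 10 mm, two aluminium rails and a dark blue circuit board 150 x 140 mm whose top is 44 mm above the bench; parts on the board stand up to 9 mm above that. Origin at the centre of the plate's underside; its -x edge faces the robot. The clamp block stands on its robot-side edge, the focus gauge on its far edge.
- eyelet (a point): Centre of the mouth of the vertical eyelet in the clamp block, on the block's top face, 48 mm above the bench. The block is aluminium, 34 x 34 mm, 38 mm tall, fixed on the base plate along its robot-side edge, with a low tongue over the board's edge; the hole is 12 mm in diameter and runs right through (38 mm). z up.
- chip: The square black chip, 26 x 26 mm, 4 mm thick, with steel legs on four sides, fixed on the circuit board. Origin at the centre of its underside, on the board's top face.
- can: Steel shield can, oblong, 18 x 32 mm, 9 mm tall, fixed on the board beside the chip; not the part to look at. Origin at the centre of its underside.
- mark: The focus mark: a flat aluminium flag plate, 22 mm x 44 mm, 4 mm thick, on a round collar (22 mm in diameter) fixed to the focus gauge, an upright steel rod 8 mm in diameter whose top is 175 mm above the bench. Origin on the rod's axis, level with the flag's top face: its height is the focal height. The flag reaches from the rod to 48 mm along the mark's -y. About 105 to 145 mm above the bench.
- loupe: Hand loupe, 85 to 170 g, level on the bench on its rim and a foot under the handle's end. Black round frame 64 mm in outside diameter, 38 mm tall; flat-sided aluminium handle 16 mm wide, 18 mm tall, along the loupe's -x to 130 mm from the lens axis, its mid-height 27 mm above the bottom rim. Balances 53 mm from the lens axis. Origin on the lens axis in the plane of the bottom rim; z up.
- jar1: White jar with a steel cap, 44 mm in diameter, 85 mm tall; leave it. Origin at the centre of its underside.
- jar2: White jar with a steel cap, 48 mm in diameter, 95 mm tall; leave it. Origin at the centre of its underside.
There are look-alikes about, which are no part of the job. Leave any red look-alike of the loupe alone.

How it is judged:
By the outcome, as a careful person would: the job done as asked, in the order asked, and still so for the second after the job is handed in, while the arm keeps its last pose, push and grip.
It also fails if it takes over 58 s, if anything falls off the work surface, if the arm or the gripper's body presses on something with over 40 N, if the wrist force passes 120 N, or if a joint passes its speed limit or range.

## Working session

There is one attempt and no reset: what is moved stays moved. The work goes in short steps, Python scripts to look and compute and a tool call to move; the robot and the scene stay as the last step left them, time stands still between calls to the robot, and variables do not carry over. Pictures are saved under pics/ and viewed, and the job is handed in when it is done.

Besides the shell and the picture viewer there is one more tool, called after ">>>" as name(argument=value, ...) on one line, values as JSON. move_arm: Moves the arm, as the interface text tells. Its arguments: {"type":"object","properties":{"rows":{"type":"array"},"fingers":{"type":"number"},"squeeze":{"type":"number"}},"required":["rows"]}

```bash
ls; mkdir -p pics; python3 - <<'E'
from workcell import bot, imaging
import cv2
print(bot.read_state(), bot.tcp_to_grasp)
for n in ["scene","top","wrist"]:
    f=imaging.grab_frame(n)
    cv2.imwrite(f"pics/{n}0.png",f["color"][:,:,::-1])
    print(n,{k:v for k,v in f.items() if k!="color"})
E
```

```text
pics
{'t': 0.0, 'joint_positions': array([-1.26014091e+00,  8.79939316e-02,  1.37224907e+00,  2.28949144e-05,
        1.68359379e+00, -1.03074868e-01]), 'qd': array([-0.00123541,  0.00135666,  0.00221835,  0.00133477,  0.00069795,
        0.00143064]), 'joint_efforts': array([-9.83933060e-04, -3.51866341e+01, -3.13269603e+01, -2.42981987e-04,
        1.07035428e-02,  2.39984553e-05]), 'tcp_pos': array([ 0.22095688, -0.5030452 ,  0.19472056]), 'ee_rot': array([-2.62915035,  1.71702438,  0.00271368]), 'force': array([-0.57151377,  1.08089513, -1.0650302 ]), 'ft_torque': array([ 0.00357836,  0.03385621, -0.00080443]), 'finger_gap': 0.08527192006771131} 0.0187
scene {'camera_matrix': array([[431.39882782,   0.        , 317.52755759],
       [  0.        , 431.39882782, 205.17148114],
       [  0.        ,   0.        ,   1.        ]]), 'position': array([1.64586656, 0.16185768, 1.03072934]), 'orientation': array([-1.49314172, -1.91273584,  0.90990092])}
top {'camera_matrix': array([[492.63086457,   0.        , 320.76783   ],
       [  0.        , 492.63086457, 199.88705645],
       [  0.        ,   0.        ,   1.        ]]), 'position': array([ 0.27839765, -0.12965866,  1.53225606]), 'orientation': array([-2.15887655,  2.10228816, -0.17734096])}
wrist {'camera_matrix': array([[309.70691629,   0.        , 321.1077394 ],
       [  0.        , 309.70691629, 201.33118894],
       [  0.        ,   0.        ,   1.        ]]), 'tool_from_camera': array([[ 9.99999891e-01,  3.91742028e-04, -2.54219628e-04,
        -7.47508710e-04],
       [-2.97384444e-04,  9.53899353e-01,  3.00126532e-01,
        -7.56713035e-02],
       [ 3.60072115e-04, -3.00126424e-01,  9.53899366e-01,
        -1.77987529e-01],
       [ 0.00000000e+00,  0.00000000e+00,  0.00000000e+00,
         1.00000000e+00]])}
```

View pics/scene0.png

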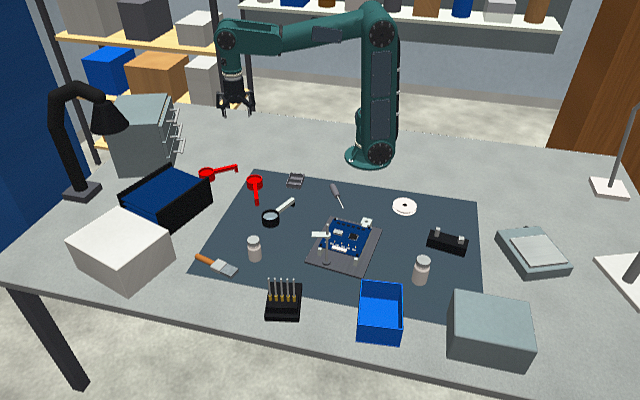

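View pics/top0.png

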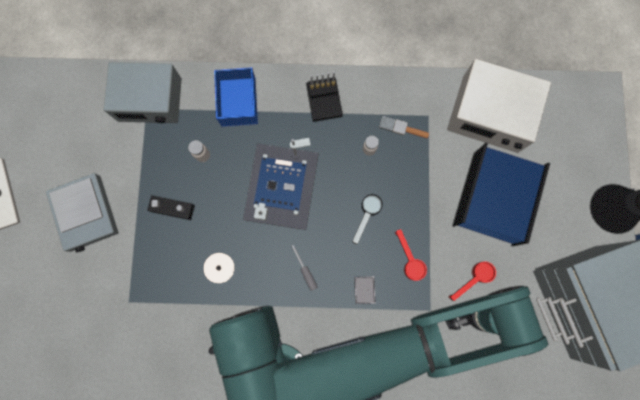

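View pics/wrist0.png

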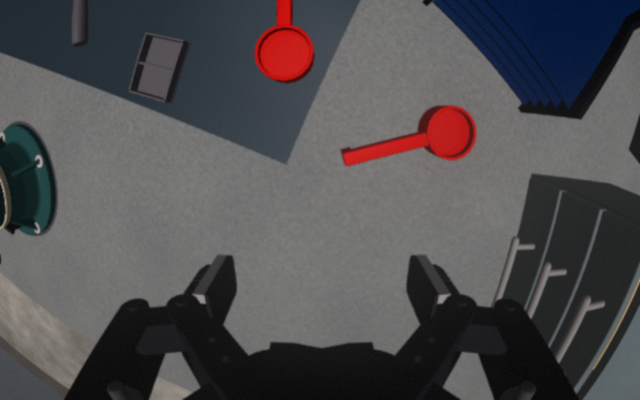

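Scene: rack at scene (447,240), holder with board in the middle, real loupe with black frame at top (372,204) with its handle toward the robot, red look-alikes to the right. I'll zoom the top view.

```bash
python3 - <<'E'
import cv2,numpy as np
t=cv2.imread("pics/top0.png"); s=cv2.imread("pics/scene0.png")
a=cv2.resize(t[125:245,235:395],None,fx=5,fy=5,interpolation=cv2.INTER_CUBIC)
cv2.imwrite("pics/t1.png",a)
b=cv2.resize(t[180:230,140:210],None,fx=8,fy=8,interpolation=cv2.INTER_CUBIC)
cv2.imwrite("pics/t2.png",b)
c=cv2.resize(s[190:290,300:480],None,fx=4.4,fy=4.4,interpolation=cv2.INTER_CUBIC)
cv2.imwrite("pics/s1.png",c)
E
```

```text
(no output)
```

View pics/t1.png

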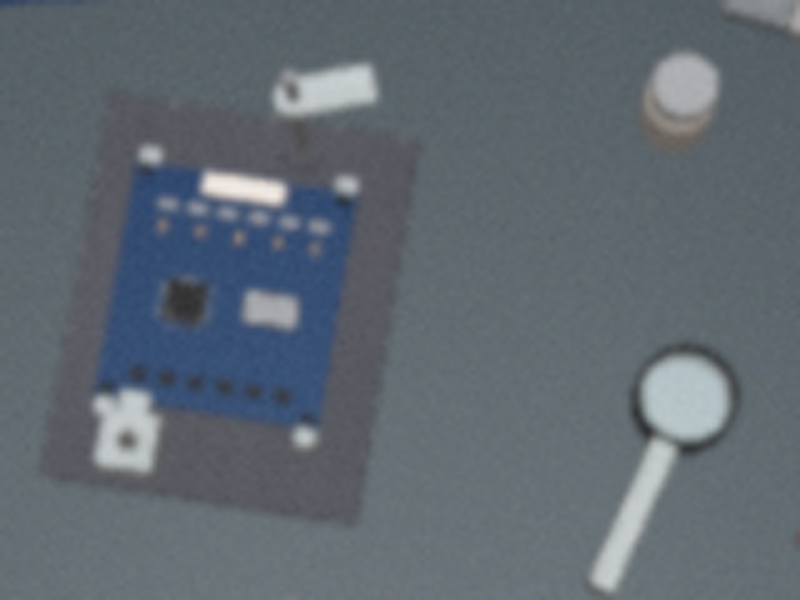

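View pics/t2.png

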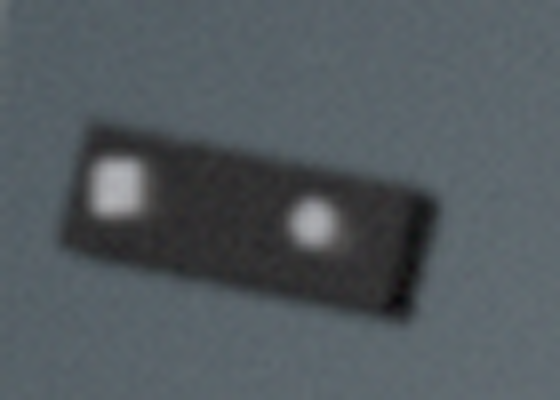

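View pics/s1.png

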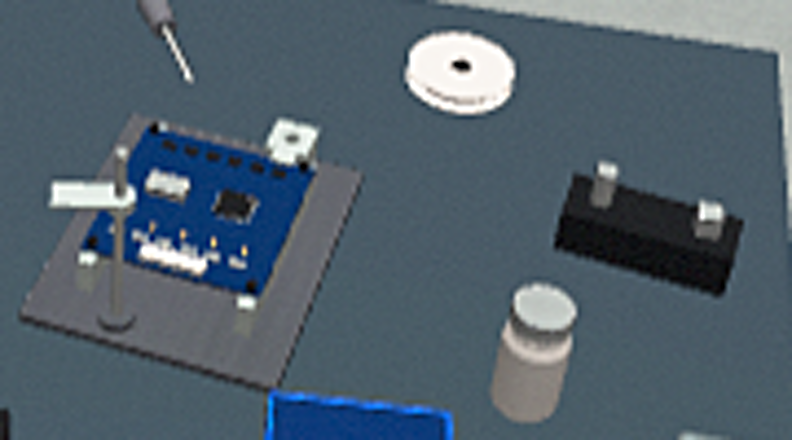

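The round pin head is at top px ≈(179.1,207.8) and the square key at (154.6,203.5). Eyelet ≈(260.4,213), chip ≈(272,185.5), loupe lens ≈(372,204), handle end ≈(356,241), flag ≈ (292–310, 140–146).

```bash
cat > h.py <<'E'
import numpy as np, cv2
from workcell import bot, imaging
from scipy.spatial.transform import Rotation as R
def save(n,f): cv2.imwrite(f"pics/{n}.png",f["color"][:,:,::-1])
def cam(f,st=None):
    K=f["camera_matrix"]
    if "position" in f: return K,R.from_rotvec(f["orientation"]).as_matrix(),np.array(f["position"]),False
    T=f["tool_from_camera"]; Rt=R.from_rotvec(st["ee_rot"]).as_matrix()
    return K,Rt@T[:3,:3],st["tcp_pos"]+Rt@T[:3,3],True
def ray(c,uv):
    K,Rc,p,fe=c; x=(uv[0]-K[0,2])/K[0,0]; y=(uv[1]-K[1,2])/K[1,1]
    if fe:
        r=np.hypot(x,y); s=np.sin(r)/r if r>1e-9 else 1; d=np.array([x*s,y*s,np.cos(r)])
    else: d=np.array([x,y,1.])
    return Rc@d
def at(c,uv,z):
    d=ray(c,uv); return c[2]+d*(z-c[2][2])/d[2]
def proj(c,P):
    K,Rc,p,fe=c; q=Rc.T@(np.array(P)-p)
    if fe:
        rr=np.hypot(q[0],q[1]); th=np.arctan2(rr,q[2]); k=th/rr if rr>1e-9 else 1
        return K[0,0]*q[0]*k+K[0,2],K[1,1]*q[1]*k+K[1,2]
    return K[0,0]*q[0]/q[2]+K[0,2],K[1,1]*q[1]/q[2]+K[1,2]
def tri(cs,uvs):
    A=np.zeros((3,3));b=np.zeros(3)
    for c,uv in zip(cs,uvs):
        d=ray(c,uv);d/=np.linalg.norm(d);M=np.eye(3)-np.outer(d,d);A+=M;b+=M@c[2]
    return np.linalg.solve(A,b)
def move_to(tgt,Rt):  # prints relative shift (mm) and turn in the current tool frame
    st=bot.read_state(); R0=R.from_rotvec(st["ee_rot"])
    d=R0.inv().apply(np.array(tgt)-st["tcp_pos"])*1000
    w=(R0.inv()*R.from_matrix(Rt)).as_rotvec()
    print("shift mm",np.round(d,1),"turn",np.round(w,4)); return d,w
def down(ang): # tool down, tool x axis at heading ang in world
    x=np.array([np.cos(ang),np.sin(ang),0]); z=np.array([0,0,-1.]); return np.column_stack([x,np.cross(z,x),z])
E
python3 - <<'E'
from h import *
c=cam(imaging.grab_frame("top")); s=cam(imaging.grab_frame("scene"))
np.set_printoptions(precision=4,suppress=True)
g=lambda n,u,v,z: print(n,at(c,(u,v),z))
g("pin",179.1,207.75,.072);g("key",154.6,203.5,.060);g("eye",260.4,213,.048);g("chip",272.0,185.3,.048);g("can",289,186.8,.053)
g("lens",372,204.3,.038);g("hend",355.8,241.3,.036)
print("pin tri top/scene", tri([c,s],[(179.1,207.75),(300+607/4.4,190+168/4.4)]))
# flag end: top-right corners
a=(235+375/5,125+83/5); b=(300+52/4.4,190+194/4.4)
print("flag end", tri([c,s],[a,b]))
print("jar1",at(c,(371.8,142),.085),"jar2",at(c,(196.5,147),.09))
st=bot.read_state(); print(st["t"])
E
```

```text
pin [0.4939 0.3039 0.072 ]
key [0.5067 0.3827 0.06  ]
eye [0.4878 0.0623 0.048 ]
chip [0.5747 0.0308 0.048 ]
can [ 0.5704 -0.022   0.053 ]
lens [ 0.5253 -0.2779  0.038 ]
hend [ 0.4105 -0.23    0.036 ]
pin tri top/scene [0.4941 0.3062 0.0697]
flag end [ 0.692  -0.0819  0.13  ]
jar1 [ 0.7095 -0.2709  0.085 ] jar2 [0.6784 0.2599 0.09  ]
0.25
```

```bash
python3 - <<'E'
from h import *
st=bot.read_state(); M=R.from_rotvec(st["ee_rot"]).as_matrix()
print(np.degrees(np.arctan2(M[1,0],M[0,0])))
for a in (-9.2,170.8): move_to([.494,.305,.20],down(np.radians(a)))
E
```

```text
-66.29567565976261
shift mm [-630.4 -574.9   -3.9] turn [-6.000e-04  9.000e-04 -9.965e-01]
shift mm [-630.4 -574.9   -3.9] turn [1.1000e-03 7.0000e-04 2.1451e+00]
```

>>> move_arm(rows=[-630,-575,-4,0,0,-1.0,-630,-575,-4,0,0,-1.0,-630,-575,-4,0,0,-1.0,-630,-575,-4,0,0,-1.0,-630,-575,-4,0,0,-1.0,-630,-575,-4,0,0,-1.0,-630,-575,-4,0,0,-1.0,-630,-575,-4,0,0,-1.0,-630,-575,-4,0,0,-1.0,-630,-575,-4,0,0,-1.0,-630,-575,-4,0,0,-1.0,-630,-575,-4,0,0,-1.0], fingers=1)

```text
t: 1.75
tcp_pos: [0.4616, 0.209, 0.1995]
ee_rot: [3.132, -0.246, 0.001]
force: [0.5, -0.6, 0.4]
finger_gap: 0.0853
```

```bash
python3 - <<'E'
from h import *
move_to([.494,.305,.20],down(np.radians(-9.2)))
E
```

```text
shift mm [ 17.  -99.8  -0.5] turn [ 0.0002 -0.0008  0.0041]
```

>>> move_arm(rows=[8,-40,0,0,0,0,8,-40,0,0,0,0,8,-40,0,0,0,0,8,-40,0,0,0,0])

```text
t: 2.25
tcp_pos: [0.4754, 0.244, 0.1997]
ee_rot: [3.131, -0.249, 0.001]
force: [0.7, -0.9, 0.3]
finger_gap: 0.0851
```

```bash
python3 - <<'E'
from h import *
move_to([.494,.305,.20],down(np.radians(-9.2)))
st=bot.read_state();f=imaging.grab_frame("wrist");save("w1",f);print(proj(cam(f,st),[.494,.305,.072]))
t=imaging.grab_frame("top");save("t3",t)
E
```

```text
shift mm [  8.8 -63.2  -0.3] turn [ 0.0003 -0.0004  0.002 ]
(np.float64(331.41562949493095), np.float64(120.7679365154309))
```

View pics/w1.png

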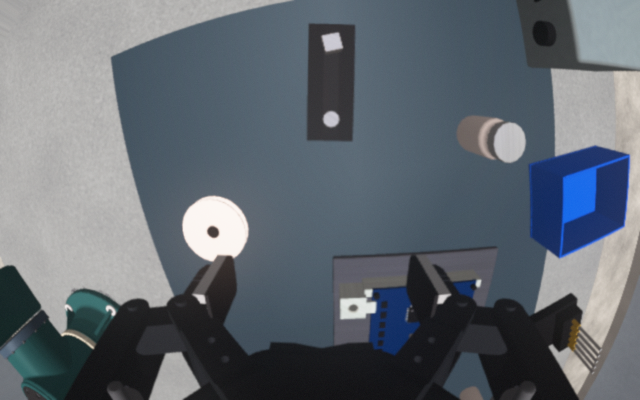

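>>> move_arm(rows=[9,-63,30,0,0,0.002,9,-63,70,0,0,0.002,9,-63,70,0,0,0.002,9,-63,70,0,0,0.002])

```text
t: 2.85
tcp_pos: [0.4949, 0.3054, 0.1311]
ee_rot: [-3.131, 0.251, -0.003]
force: [1.2, -0.5, 1.2]
finger_gap: 0.0856
```

```bash
python3 - <<'E'
from h import *
st=bot.read_state();f=imaging.grab_frame("wrist");save("w2",f);print(st["tcp_pos"],proj(cam(f,st),[.494,.305,.072]))
E
```

```text
[0.49488505 0.30540562 0.13110935] (np.float64(321.6244356170116), np.float64(204.71796000951136))
```

View pics/w2.png

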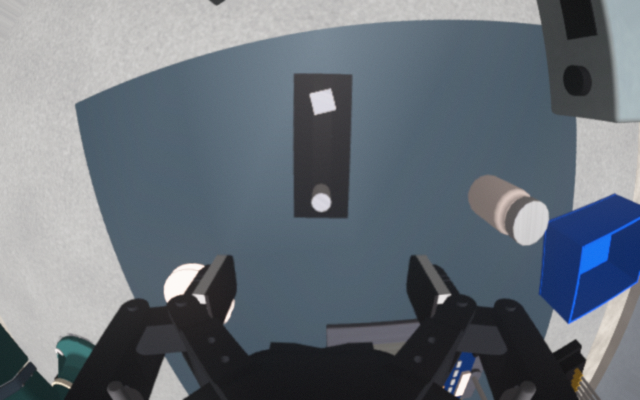

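```bash
python3 - <<'E'
from h import *
im=cv2.imread("pics/w2.png"); r=im[185:220,300:345].astype(float).mean(2)
m=(r>170).astype(np.uint8); n,l,s,ce=cv2.connectedComponentsWithStats(m); print(s,ce+[300,185])
st=bot.read_state();f=imaging.grab_frame("wrist"); c=cam(f,st)
i=1+np.argmax(s[1:,4]); p=at(c,ce[i]+[300,185],.072);print(p); move_to([p[0],p[1],.047],down(np.radians(-9.2)))
E
```

```text
[[   0    0   45   35 1322]
 [  12    8   18   19  253]] [[322.22844175 202.00605144]
 [320.80632411 201.96837945]]
[0.49432223 0.3073809  0.072     ]
shift mm [-1.8 -1.1 85.4] turn [-0.0026 -0.0041  0.0005]
```

>>> move_arm(rows=[-2,-1,30,0,0,0,-2,-1,60,0,0,0,-2,-1,78,0,0,0,-2,-1,84,0,0,0,-2,-1,84,0,0,0])

```text
t: 3.58
tcp_pos: [0.493, 0.3074, 0.0463]
ee_rot: [-3.131, 0.25, -0.002]
force: [0.2, -0.1, 0.7]
finger_gap: 0.0856
```

```bash
python3 - <<'E'
from h import *
st=bot.read_state();print(st["tcp_pos"],st["force"]);f=imaging.grab_frame("wrist");save("w3",f)
E
```

```text
[0.4929893  0.30738404 0.0462576 ] [ 0.22250714 -0.14671085  0.74162733]
```

View pics/w3.png

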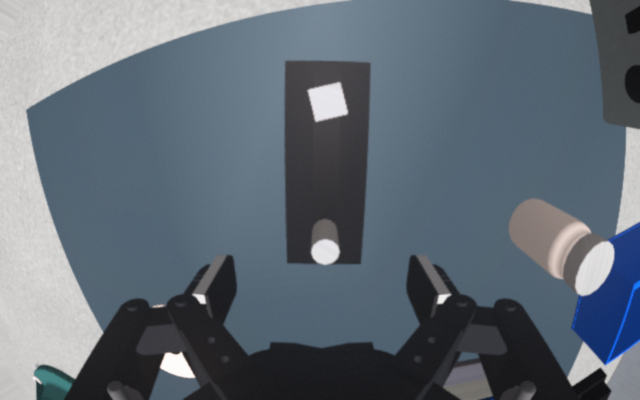

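```bash
python3 - <<'E'
from h import *
st=bot.read_state();f=imaging.grab_frame("wrist");c=cam(f,st)
t=st["tcp_pos"];print(proj(c,[t[0],t[1],.072]),at(c,(325,250),.072)-t)
E
```

```text
(np.float64(323.6029084401443), np.float64(251.2523865813389)) [0.00087625 0.0006395  0.02525547]
```

Centred within 1 mm. Close on it.

>>> move_arm(rows=[1,0,0,0,0,0,1,0,0,0,0,0,1,0,0,0,0,0,1,0,0,0,0,0,1,0,0,0,0,0,1,0,0,0,0,0], fingers=-1, squeeze=40)

```text
t: 4.42
tcp_pos: [0.4934, 0.3071, 0.0453]
ee_rot: [3.132, -0.25, -0.0]
force: [-0.9, 0.3, -0.9]
finger_gap: -0.0001
```

```bash
python3 - <<'E'
from h import *
st=bot.read_state();print(st["tcp_pos"],st["force"],st["finger_gap"]);f=imaging.grab_frame("wrist");save("w4",f)
f=imaging.grab_frame("scene");cv2.imwrite("pics/s4.png",cv2.resize(f["color"][150:300,340:500,::-1],None,fx=4,fy=4))
E
```

```text
[0.4933527  0.30709991 0.04533919] [-0.88518422  0.27669825 -0.9345398 ] -0.00011078649275979799
```

View pics/w4.png

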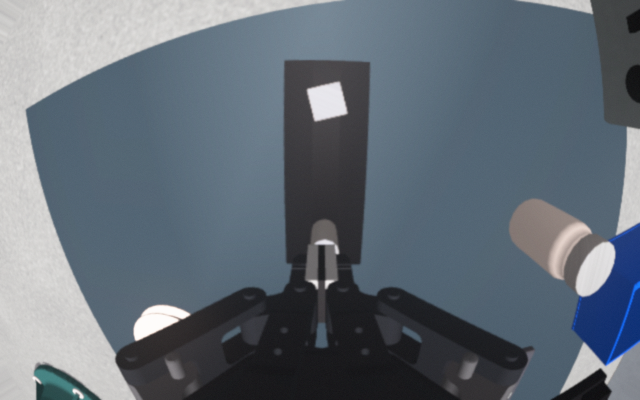

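View pics/s4.png

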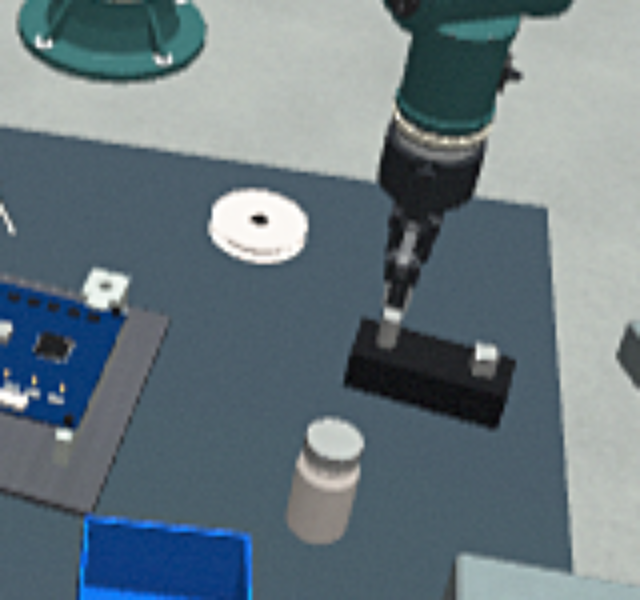

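```bash
python3 - <<'E'
from h import *
st=bot.read_state();f=imaging.grab_frame("wrist");c=cam(f,st);s=cam(imaging.grab_frame("scene"))
M=R.from_rotvec(st["ee_rot"]).as_matrix()
for z in (0,-.02,-.04,-.06,-.08): 
    P=st["tcp_pos"]+M@np.array([0,0,z]); u=proj(s,P); print(z,np.round(proj(c,P),1),np.round(((u[0]-340)*4,(u[1]-150)*4),1))
for z in (.04,.072): u=proj(s,[.494,.307,z]); print(((u[0]-340)*4,(u[1]-150)*4))
print(st["joint_positions"])
E
```

```text
0 [323.2 233.2] [385.7 334. ]
-0.02 [323.4 247.1] [390.  316.4]
-0.04 [323.7 264.3] [394.4 298.5]
-0.06 [324.  285.7] [398.9 280.3]
-0.08 [324.5 312.9] [403.5 261.8]
(np.float64(384.3753704778587), np.float64(339.0815292430867))
(np.float64(391.33697916315805), np.float64(310.9311129564892))
[ 4.59244725e-01  2.31370205e-01  1.50997163e+00 -9.75389332e-05
  1.40032369e+00  6.18259447e-01]
```

```bash
python3 - <<'E'
import cv2
a=cv2.imread("pics/w4.png")[200:350,230:420];cv2.imwrite("pics/z4.png",cv2.resize(a,None,fx=4,fy=4,interpolation=cv2.INTER_CUBIC))
a=cv2.imread("pics/s4.png")[200:440,300:540];cv2.imwrite("pics/z5.png",cv2.resize(a,None,fx=2.4,fy=2.4))
E
```

```text
(no output)
```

View pics/z4.png

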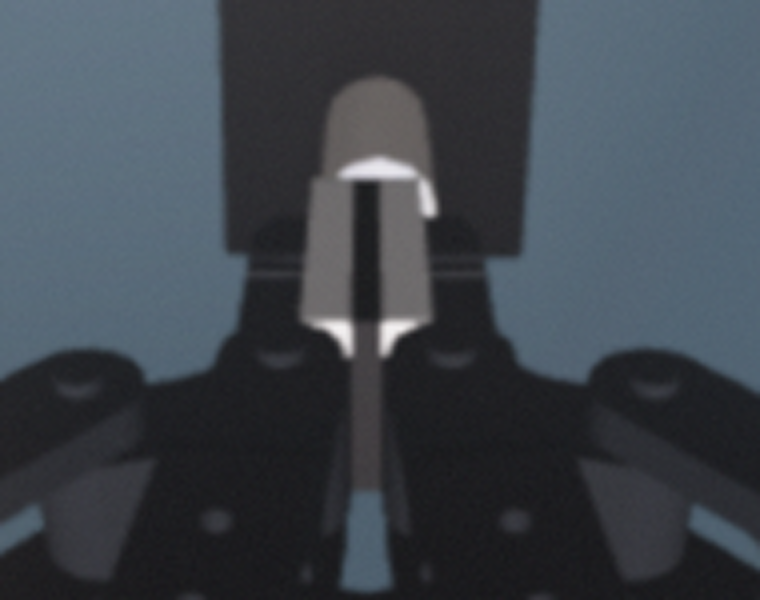

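View pics/z5.png

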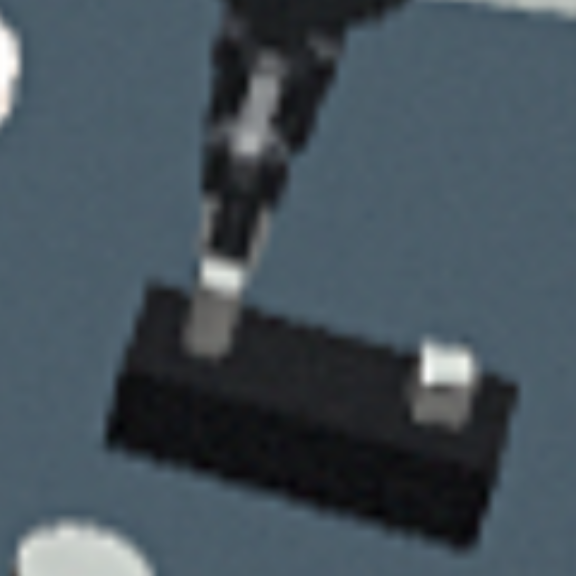

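```bash
python3 - <<'E'
from h import *
st=bot.read_state();f=imaging.grab_frame("wrist");T=f["tool_from_camera"];c=(f["camera_matrix"],T[:3,:3],T[:3,3],True)
for x in (0,.0426):
  for y in (-.011,.011):
    for z in (0,-.013,-.027,-.04): print(x,y,z,np.round(proj(c,[x,y,z]),1))
E
```

```text
0 -0.011 0 [323.3 216.7]
0 -0.011 -0.013 [323.4 224.5]
0 -0.011 -0.027 [323.6 234.3]
0 -0.011 -0.04 [323.8 244.8]
0 0.011 0 [323.2 248.9]
0 0.011 -0.013 [323.3 258.5]
0 0.011 -0.027 [323.5 270.1]
0 0.011 -0.04 [323.6 282.5]
0.0426 -0.011 0 [391.6 216.4]
0.0426 -0.011 -0.013 [396.3 224.1]
0.0426 -0.011 -0.027 [402.  233.6]
0.0426 -0.011 -0.04 [408.  243.7]
0.0426 0.011 0 [388.8 248.2]
0.0426 0.011 -0.013 [393.  257.5]
0.0426 0.011 -0.027 [398.  268.7]
0.0426 0.011 -0.04 [403.3 280.6]
```

```bash
python3 - <<'E'
import cv2
a=cv2.imread("pics/w3.png")[200:350,210:430];cv2.imwrite("pics/z3.png",cv2.resize(a,None,fx=3.6,fy=3.6,interpolation=cv2.INTER_CUBIC))
E
```

```text
(no output)
```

View pics/z3.png

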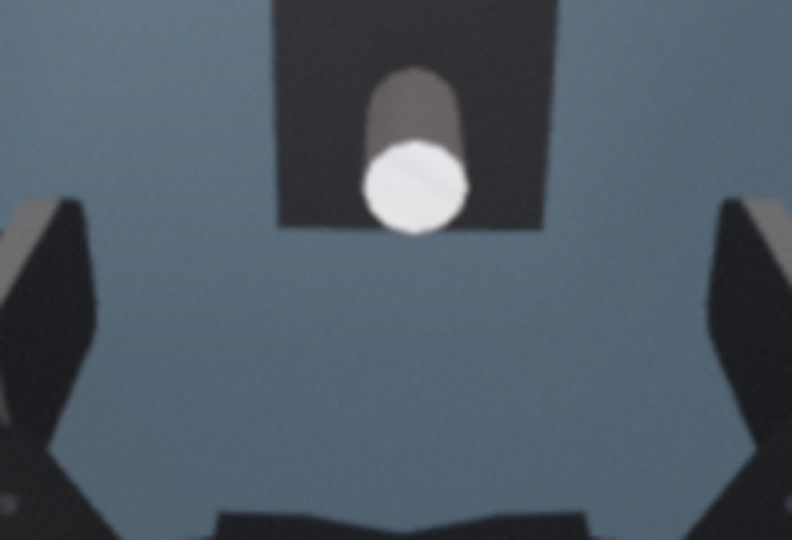

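The shut fingers missed: the images show their tips sit above the pin head, ~39 mm behind the stated TCP along the tool axis (wrist view: pad tip row 244.5 ⇒ tool z ≈ −0.039; the scene view agrees roughly). I'll reopen, lower cautiously, and check.

>>> move_arm(rows=[0,0,0,0,0,0,0,0,0,0,0,0,0,0,0,0,0,0,0,0,0,0,0,0,0,0,12,0,0,0,0,0,22,0,0,0,0,0,22,0,0,0], fingers=1)

```text
t: 5.55
tcp_pos: [0.4921, 0.3064, 0.0213]
ee_rot: [3.13, -0.249, -0.005]
force: [0.4, 0.3, -0.4]
finger_gap: 0.0857
```

```bash
python3 - <<'E'
from h import *
st=bot.read_state();print(st["tcp_pos"],st["force"],st["finger_gap"]);f=imaging.grab_frame("wrist");save("w5",f)
f=imaging.grab_frame("scene");cv2.imwrite("pics/s5.png",cv2.resize(f["color"][170:270,370:490,::-1],None,fx=5,fy=5))
s=cam(f)
M=R.from_rotvec(st["ee_rot"]).as_matrix()
for P in ([.0426,0,-.013],[-.0426,0,-.013],[.0426,0,-.052],[-.0426,0,-.052]):
    u=proj(s,st["tcp_pos"]+M@np.array(P)); print(P,(u[0]-370)*5,(u[1]-170)*5)
E
```

```text
[0.49209463 0.30641833 0.02130688] [ 0.36372202  0.25235697 -0.38681597] 0.08572021399134579
[0.0426, 0, -0.013] 316.02357086142007 367.8876496478253
[-0.0426, 0, -0.013] 339.86226353530526 289.8968089888382
[0.0426, 0, -0.052] 326.70936033196114 325.002195430048
[-0.0426, 0, -0.052] 350.4985739445891 247.50212552766058
```

View pics/w5.png

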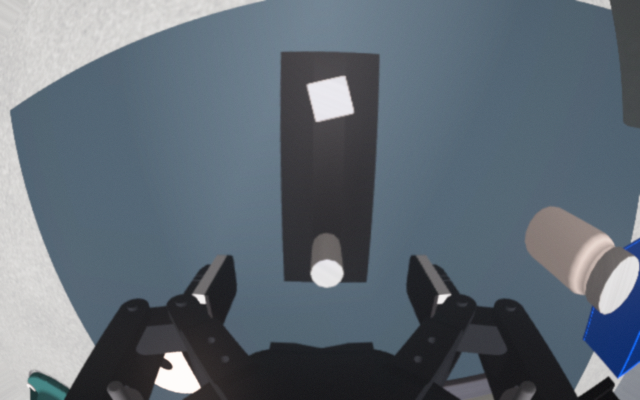

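View pics/s5.png

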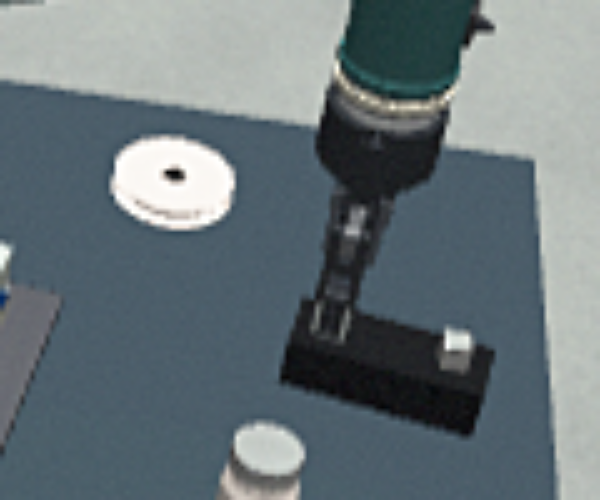

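```bash
python3 - <<'E'
from h import *
im=cv2.imread("pics/w5.png"); r=im[250:300,300:355].astype(float).mean(2)
n,l,s,ce=cv2.connectedComponentsWithStats((r>170).astype(np.uint8)); i=1+np.argmax(s[1:,4]); uv=ce[i]+[300,250]
st=bot.read_state();f=imaging.grab_frame("wrist"); c=cam(f,st); p=at(c,uv,.072);print(uv,s[i],p); move_to([p[0],p[1],.013],down(np.radians(-9.2)))
E
```

```text
[326.59513591 273.10014306] [ 11   9  32  29 699] [0.49454136 0.30697833 0.072     ]
shift mm [ 1.1  0.  10.4] turn [ 0.     -0.0001  0.0016]
```

>>> move_arm(rows=[1.5,0,9,0,0,0,1.5,0,9,0,0,0,1.5,0,9,0,0,0])

```text
t: 6.08
tcp_pos: [0.4948, 0.3068, 0.0142]
ee_rot: [3.131, -0.25, -0.0]
force: [-0.6, 0.5, 0.3]
finger_gap: 0.0851
```

>>> move_arm(rows=[0,0,0,0,0,0,0,0,0,0,0,0,0,0,0,0,0,0,0,0,0,0,0,0,0,0,0,0,0,0,0,0,0,0,0,0], fingers=-1, squeeze=40)

```text
t: 6.82
tcp_pos: [0.4951, 0.3069, 0.0146]
ee_rot: [-3.132, 0.25, -0.001]
force: [0.2, 0.4, 0.4]
finger_gap: 0.0144
```

```bash
python3 - <<'E'
from h import *
st=bot.read_state();print(st["tcp_pos"],st["force"],st["finger_gap"]);f=imaging.grab_frame("wrist");save("w6",f)
E
```

```text
[0.49506033 0.30692017 0.01460797] [0.16743507 0.38259515 0.3759266 ] 0.014373743128029677
```

View pics/w6.png

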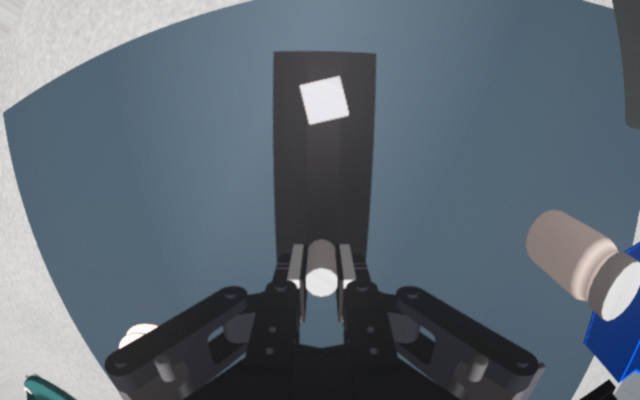

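Gripped (gap 14.4 mm), pin between the pads. Lifting.

>>> move_arm(rows=[0,0,-15,0,0,0,0,0,-35,0,0,0,0,0,-60,0,0,0,0,0,-85,0,0,0,0,0,-100,0,0,0,0,0,-100,0,0,0], squeeze=60)

```text
t: 7.62
tcp_pos: [0.4957, 0.3073, 0.1162]
ee_rot: [-3.13, 0.249, -0.005]
force: [-0.5, 0.2, 0.1]
finger_gap: 0.0135
```

```bash
python3 - <<'E'
from h import *
st=bot.read_state();print(st["tcp_pos"],st["force"],st["finger_gap"]);f=imaging.grab_frame("wrist");save("w7",f)
cv2.imwrite("pics/z7.png",cv2.resize(cv2.imread("pics/w7.png")[190:340,250:400],None,fx=4,fy=4,interpolation=cv2.INTER_CUBIC))
move_to([.488,.0623,st["tcp_pos"][2]],down(np.radians(-9.2)))
T=f["tool_from_camera"];c=(f["camera_matrix"],T[:3,:3],T[:3,3],True)
for z in (.0046,-.0254,-.0574): print(z,proj(c,[0,0,z]))
E
```

```text
[0.49574001 0.30731127 0.11624225] [-0.49606814  0.15706041  0.12971188] 0.013467000523992256
shift mm [ 31.9 242.6  -1.6] turn [-0.0002 -0.0005  0.0016]
0.0046 (np.float64(323.1831229041979), np.float64(230.31570019590995))
-0.0254 (np.float64(323.5173143377676), np.float64(251.4197298510605))
-0.0574 (np.float64(324.00240029069613), np.float64(282.6364830196549))
```

View pics/z7.png

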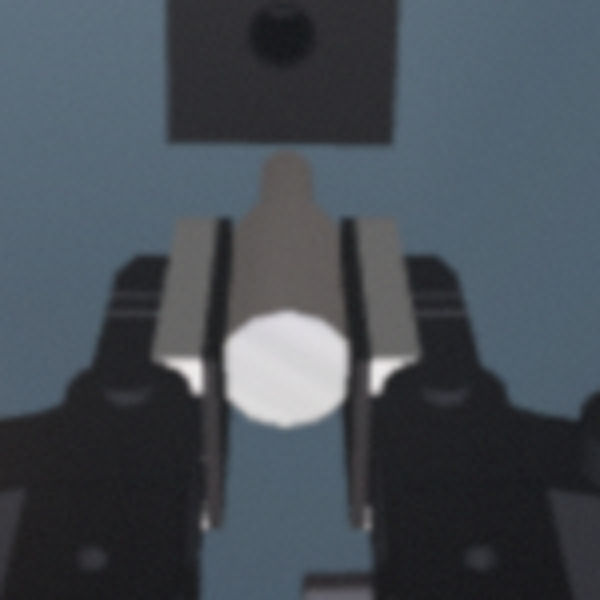

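>>> move_arm(rows=[8,40,0,0,0,0,16,90,0,0,0,0,24,140,0,0,0,0,32,175,0,0,0,0,32,193,0,0,0,0,32,193,0,0,0,0,32,193,0,0,0,0])

```text
t: 8.55
tcp_pos: [0.4957, 0.1123, 0.1141]
ee_rot: [-3.131, 0.248, 0.001]
force: [-0.9, -0.1, -0.1]
finger_gap: 0.0135
```

```bash
python3 - <<'E'
from h import *
st=bot.read_state();print(st["tcp_pos"],st["force"],st["finger_gap"]);f=imaging.grab_frame("wrist");save("w8",f)
print(proj(cam(f,st),[.488,.0623,.048]))
E
```

```text
[0.49567883 0.1123365  0.11405536] [-0.86978587 -0.08138587 -0.11587148] 0.013492269746934734
(np.float64(322.9751720466982), np.float64(256.08843383386755))
```

View pics/w8.png

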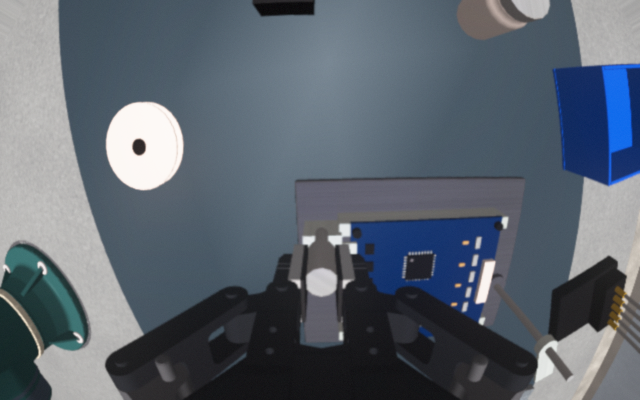

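Eyelet is hidden behind the gripper here; I'll overshoot 50 mm so it appears ahead of the pin in the view.

>>> move_arm(rows=[0,40,0,0,0,0,0,80,0,0,0,0,0,100,0,0,0,0,0,100,0,0,0,0,0,100,0,0,0,0])

```text
t: 9.22
tcp_pos: [0.4803, 0.0137, 0.1144]
ee_rot: [-3.131, 0.247, -0.0]
force: [0.5, -0.4, -0.5]
finger_gap: 0.0134
```

```bash
python3 - <<'E'
from h import *
st=bot.read_state();print(st["tcp_pos"],st["force"],st["finger_gap"]);f=imaging.grab_frame("wrist");save("w9",f)
print(proj(cam(f,st),[.488,.0623,.048]))
cv2.imwrite("pics/z9.png",cv2.resize(cv2.imread("pics/w9.png")[120:310,220:480],None,fx=3,fy=3,interpolation=cv2.INTER_CUBIC))
E
```

```text
[0.48031116 0.01373902 0.11442739] [ 0.54440608 -0.36091145 -0.52218657] 0.013427835478290929
(np.float64(322.76931284677755), np.float64(141.93062581583322))
```

View pics/z9.png

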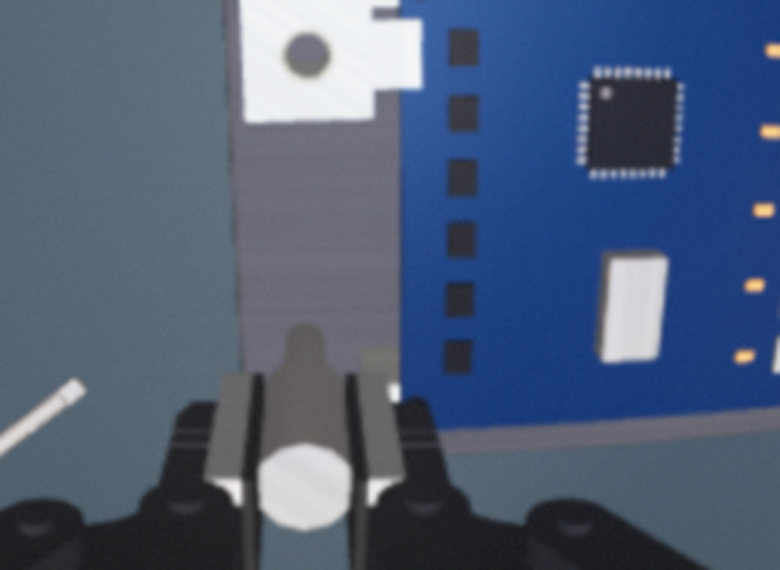

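```bash
python3 - <<'E'
from h import *
st=bot.read_state();f=imaging.grab_frame("wrist");c=cam(f,st);np.set_printoptions(precision=4,suppress=True)
M=R.from_rotvec(st["ee_rot"]).as_matrix();t=st["tcp_pos"]; tl=lambda P:M.T@(P-t)*1000
e=at(c,(322.3,138.3),.048);h=at(c,(321.3,282.3),t[2]+.0574)
print("eye",e,tl(e));print("headtop",h,tl(h)); print("chip",at(c,(430.3,160.7),.048), "can",at(c,(220+635/3,120+308/3),.053))
print(t,tl(np.array([.488,.0623,.048])))
print((R.from_rotvec(st["ee_rot"]).as_matrix())[:,2])
E
```

```text
eye [0.488  0.0653 0.048 ] [ -0.4058 -52.0238  66.4038]
headtop [0.4791 0.0141 0.1718] [ -1.2331  -0.1892 -57.3998]
chip [0.5743 0.0348 0.048 ] can [ 0.5709 -0.0186  0.053 ]
[0.4803 0.0138 0.1144] [  0.0174 -49.1021  66.4023]
[ 0.      0.0005 -1.    ]
```

>>> move_arm(rows=[0,-15,10,0,0,0,0.5,-35,25,0,0,0,1,-47,40,0,0,0,1,-52,47,0,0,0,1,-52,47,0,0,0,1,-52,47,0,0,0])

```text
t: 10.07
tcp_pos: [0.4897, 0.0634, 0.0679]
ee_rot: [3.131, -0.25, 0.002]
force: [0.2, 0.1, -0.6]
finger_gap: 0.0138
```

```bash
python3 - <<'E'
from h import *
st=bot.read_state();print(st["tcp_pos"],st["force"],st["finger_gap"]);f=imaging.grab_frame("wrist");save("w10",f)
cv2.imwrite("pics/z10.png",cv2.resize(cv2.imread("pics/w10.png")[180:310,240:400],None,fx=5,fy=5,interpolation=cv2.INTER_CUBIC)[:600])
g=imaging.grab_frame("scene");cv2.imwrite("pics/s10.png",cv2.resize(g["color"][180:260,300:420,::-1],None,fx=6,fy=6,interpolation=cv2.INTER_CUBIC))
g=imaging.grab_frame("top");cv2.imwrite("pics/t10.png",g["color"][:,:,::-1])
c=cam(f,st);t=st["tcp_pos"];M=R.from_rotvec(st["ee_rot"]).as_matrix()
for P in ([-1.2e-3,-.2e-3,.0046],[-1.2e-3,-.0002,t[2]-.048]): u=proj(c,t+M@np.array(P));print(P,(u[0]-240)*5,(u[1]-180)*5)
E
```

```text
[0.48970264 0.06337233 0.06793236] [ 0.24392296  0.07506158 -0.62701307] 0.013775461592600409
[-0.0012, -0.0002, 0.0046] 406.5208548835787 250.1386830125368
[-0.0012, -0.0002, np.float64(0.019932364637743324)] 406.4623587794014 206.85186509796353
```

View pics/z10.png

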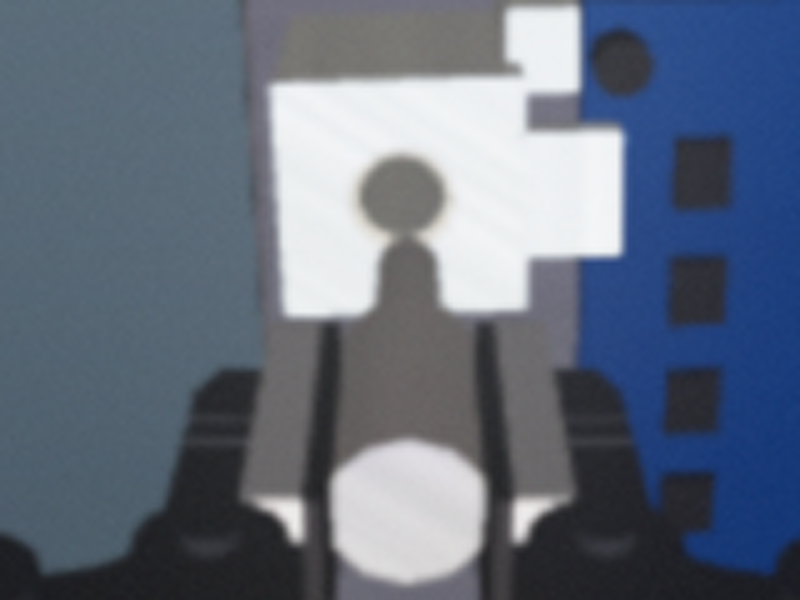

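View pics/s10.png

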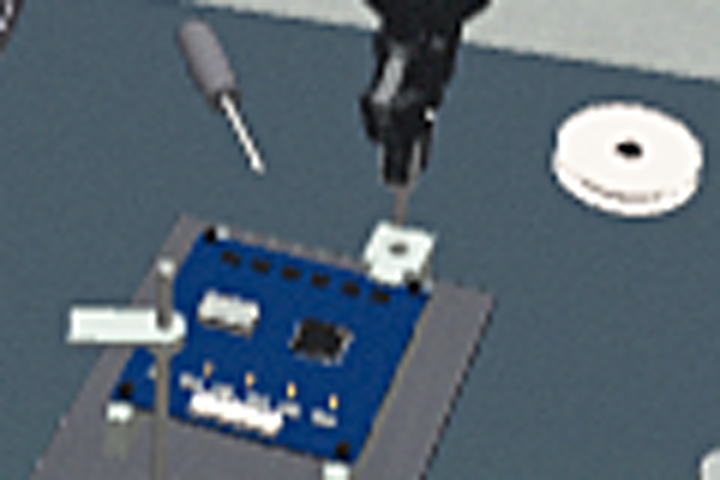

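Pin axis projects at zoom (406,207) on the block plane against mouth centre (402,195): correct by −0.5, −1.6 mm and descend.

>>> move_arm(rows=[-0.5,-1.6,3,0,0,0,-0.5,-1.6,9,0,0,0,-0.5,-1.6,15,0,0,0,-0.5,-1.6,21,0,0,0,-0.5,-1.6,26,0,0,0,-0.5,-1.6,26,0,0,0])

```text
t: 10.98
tcp_pos: [0.4886, 0.0653, 0.0407]
ee_rot: [3.131, -0.25, -0.002]
force: [-0.1, 0.5, -0.2]
finger_gap: 0.0135
```

```bash
python3 - <<'E'
from h import *
st=bot.read_state();print(st["tcp_pos"],st["force"],st["ft_torque"],st["finger_gap"]);f=imaging.grab_frame("wrist");save("w11",f)
cv2.imwrite("pics/z11.png",cv2.resize(cv2.imread("pics/w11.png")[180:310,240:400],None,fx=5,fy=5,interpolation=cv2.INTER_CUBIC)[:600])
E
```

```text
[0.48859702 0.06531928 0.04072296] [-0.09915654  0.5005569  -0.18386722] [0.05123325 0.01670413 0.02475704] 0.013459515656740667
```

View pics/z11.png

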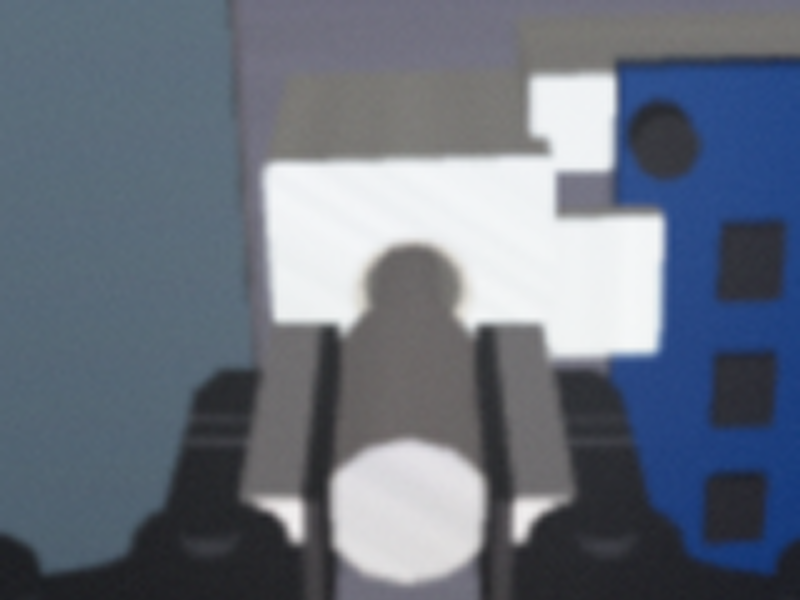

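>>> move_arm(rows=[0,0,5,0,0,0,0,0,10,0,0,0,0,0,14,0,0,0,0,0,17,0,0,0,0,0,17,0,0,0])

```text
t: 11.65
tcp_pos: [0.4888, 0.0653, 0.0241]
ee_rot: [3.132, -0.249, -0.001]
force: [0.2, -0.3, -0.1]
finger_gap: 0.0139
```

```bash
python3 - <<'E'
from h import *
for i in range(3):
    st=bot.read_state();print(st["tcp_pos"],st["force"],st["ft_torque"],st["finger_gap"]);f=imaging.grab_frame("wrist")
save("w12",f)
cv2.imwrite("pics/z12.png",cv2.resize(cv2.imread("pics/w12.png")[190:320,240:400],None,fx=5,fy=5,interpolation=cv2.INTER_CUBIC)[:600])
E
```

```text
[0.48882641 0.06533287 0.02405984] [ 0.16564991 -0.29494155 -0.06124564] [ 0.00218168 -0.02768999 -0.01803194] 0.013850314637907033
[0.48899253 0.06532936 0.02429649] [ 1.01131159  0.64311958 -0.70762957] [ 0.06446429  0.03164462 -0.03339181] 0.013829229635081807
[0.48918531 0.06532541 0.02451335] [ 0.19343511  0.10903447 -0.81005996] [0.03160746 0.03575197 0.05005375] 0.013969431189867551
```

View pics/z12.png

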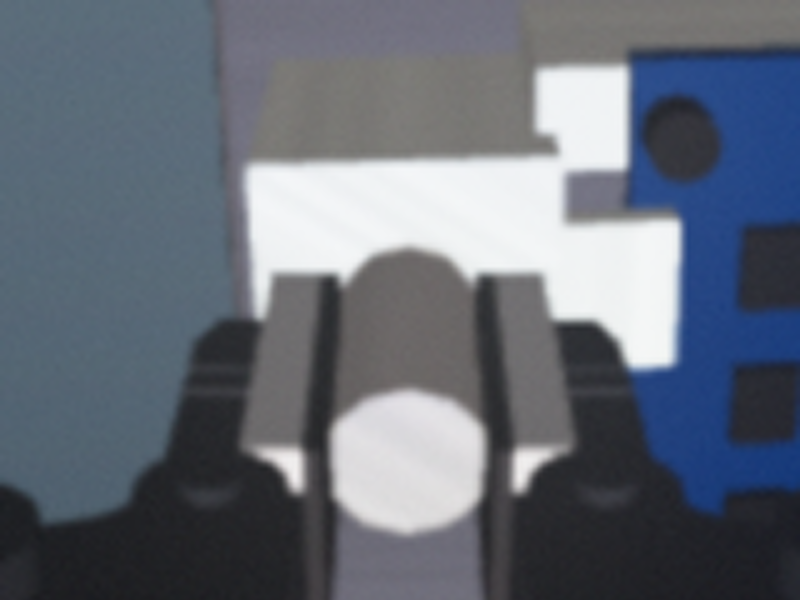

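>>> move_arm(rows=[0,0,1,0,0,0,0,0,2,0,0,0,0,0,2.5,0,0,0,0,0,2.5,0,0,0])

```text
t: 12.3
tcp_pos: [0.4892, 0.0653, 0.0226]
ee_rot: [3.132, -0.249, 0.001]
force: [-2.1, -0.1, 5.7]
finger_gap: 0.0136
```

Contact at 5.7 N: the head is seated. Release and rise.

>>> move_arm(rows=[0,0,0,0,0,0,0,0,0,0,0,0,0,0,0,0,0,0,0,0,0,0,0,0,0,0,-20,0,0,0,0,0,-60,0,0,0,0,0,-110,0,0,0,0,0,-160,0,0,0,0,30,-160,0,0,0,0,60,-160,0,0,0,0,60,-160,0,0,0], fingers=1)

```text
t: 13.68
tcp_pos: [0.4795, 0.0048, 0.182]
ee_rot: [3.131, -0.254, 0.001]
force: [-0.3, -0.3, 0.2]
finger_gap: 0.0854
```

```bash
python3 - <<'E'
from h import *
st=bot.read_state();print(st["tcp_pos"],st["force"]);f=imaging.grab_frame("wrist");save("w13",f)
g=imaging.grab_frame("scene");cv2.imwrite("pics/s13.png",cv2.resize(g["color"][180:270,300:420,::-1],None,fx=6,fy=6,interpolation=cv2.INTER_CUBIC))
E
```

```text
[0.47945599 0.00482232 0.18201094] [-0.29108133 -0.2962277   0.24661975]
```

View pics/w13.png

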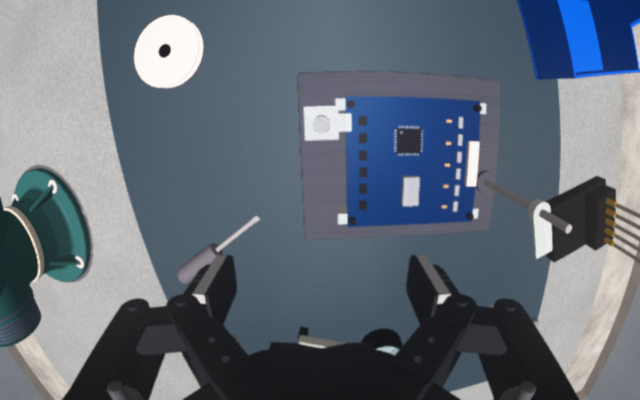

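View pics/s13.png

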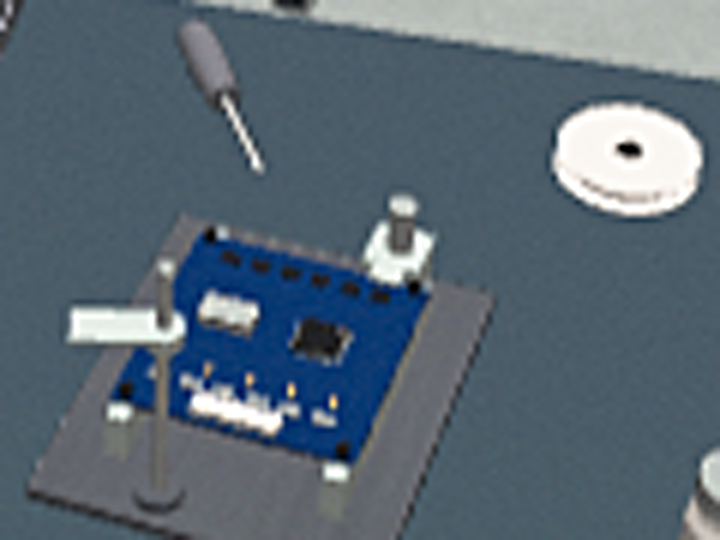

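Pin seated with the head on the block (scene shows it upright). Next: measure the flag height with the wrist camera from two sides, already turned for the loupe (jaws across the handle, camera on the lens side).

```bash
python3 - <<'E'
from h import *
move_to([.60,.09,.17],down(np.radians(-112.6)))
E
```

```text
shift mm [ 105.6 -101.7   11.8] turn [-3.0000e-04  7.0000e-04  1.8057e+00]
```

>>> move_arm(rows=[20,-20,0,0,0,0.18,40,-40,5,0,0,0.36,60,-60,10,0,0,0.54,80,-80,12,0,0,0.72,106,-102,12,0,0,0.9,106,-102,12,0,0,1.08,106,-102,12,0,0,1.26,106,-102,12,0,0,1.44,106,-102,12,0,0,1.62,106,-102,12,0,0,1.805,106,-102,12,0,0,1.805,106,-102,12,0,0,1.805])

```text
t: 15.28
tcp_pos: [0.6003, 0.0908, 0.1696]
ee_rot: [1.749, -2.609, -0.001]
force: [0.4, 0.1, 0.1]
finger_gap: 0.0854
```

```bash
python3 - <<'E'
from h import *
import pickle
st=bot.read_state();print(st["tcp_pos"]);f=imaging.grab_frame("wrist");save("wA",f);pickle.dump((st,{k:v for k,v in f.items() if k!="color"}),open("A.pkl","wb"))
move_to([.60,-.14,.17],down(np.radians(-112.6)))
c=cam(f,st)
for P in ([.69,-.03,.175],[.692,-.082,.13],[.574,.033,.048]): print(proj(c,P))
E
```

```text
[0.60027326 0.09076337 0.16964298]
shift mm [213.4 -87.5  -0.3] turn [ 0.0003 -0.      0.004 ]
(np.float64(454.1271658970521), np.float64(24.77169534991984))
(np.float64(485.1240909932302), np.float64(21.40010987955995))
(np.float64(383.5199365509864), np.float64(185.72017851905483))
```

View pics/wA.png

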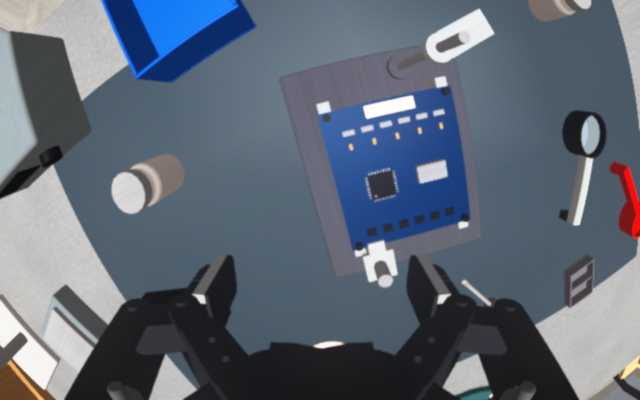

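>>> move_arm(rows=[40,-17,0,0,0,0.004,90,-37,0,0,0,0.004,140,-58,0,0,0,0.004,185,-76,0,0,0,0.004,213,-88,0,0,0,0.004,213,-88,0,0,0,0.004,213,-88,0,0,0,0.004])

```text
t: 16.2
tcp_pos: [0.6001, -0.1397, 0.1699]
ee_rot: [-1.741, 2.615, 0.001]
force: [-0.4, -0.0, 0.2]
finger_gap: 0.0854
```

```bash
python3 - <<'E'
from h import *
import pickle
st=bot.read_state();print(st["tcp_pos"]);f=imaging.grab_frame("wrist");save("wB",f);pickle.dump((st,{k:v for k,v in f.items() if k!="color"}),open("B.pkl","wb"))
for n,(x,y) in {"A":(370,0),"B":(150,0)}.items():
  a=cv2.imread(f"pics/w{n}.png")[y:y+110,x:x+150];cv2.imwrite(f"pics/z{n}.png",cv2.resize(a,None,fx=5,fy=5,interpolation=cv2.INTER_CUBIC))
E
```

```text
[ 0.60008557 -0.13974233  0.16985629]
```

View pics/wB.png

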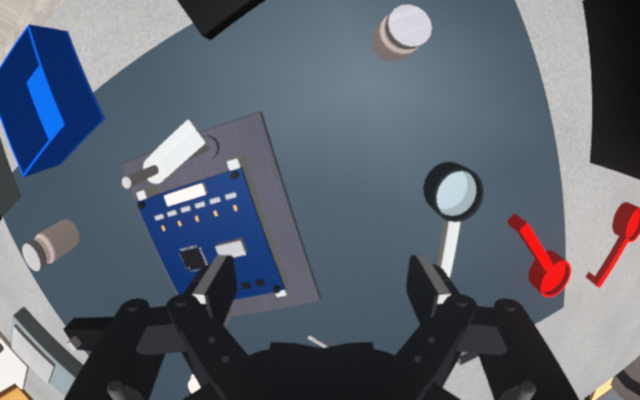

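View pics/zA.png

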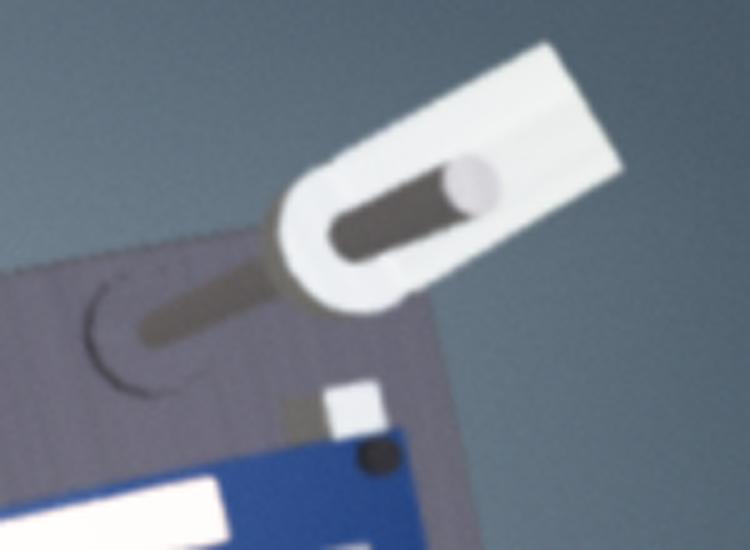

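```bash
python3 - <<'E'
import cv2
a=cv2.imread("pics/wB.png")[100:210,105:255];cv2.imwrite("pics/zB.png",cv2.resize(a,None,fx=5,fy=5,interpolation=cv2.INTER_CUBIC))
a=cv2.imread("pics/wB.png")[150:300,380:530];cv2.imwrite("pics/zL.png",cv2.resize(a,None,fx=4,fy=4,interpolation=cv2.INTER_CUBIC))
E
```

```text
(no output)
```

View pics/zB.png

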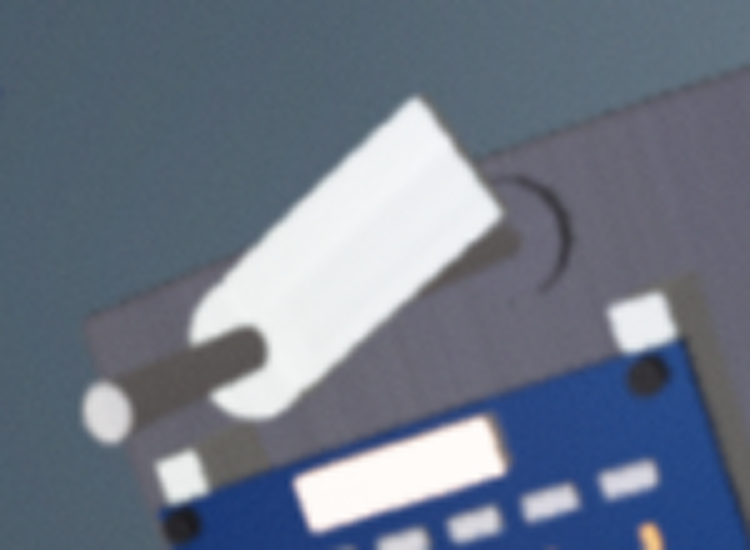

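View pics/zL.png

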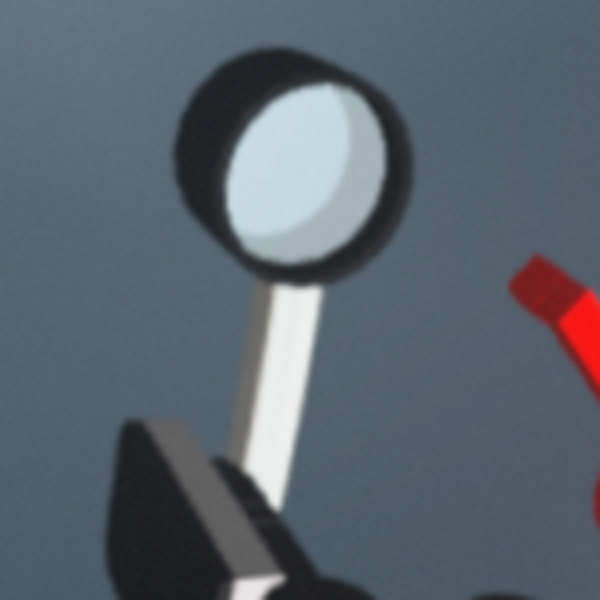

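```bash
python3 - <<'E'
from h import *
import pickle
np.set_printoptions(precision=4,suppress=True)
A=pickle.load(open("A.pkl","rb"));B=pickle.load(open("B.pkl","rb"))
a=cam(A[1],A[0]);b=cam(B[1],B[0]);top=cam(imaging.grab_frame("top"))
pts={"rodtop .175":((464.4,37.2),(126.4,182.2)),"c1":((479.4,8.4),(189,119.2)),"c2":((494.6,34.0),(205.6,142.6)),"chip .048":((382,184.5),(193,258))}
for n,(u,v) in pts.items():
    P=tri([a,b],[u,v]);print(n,P,"resid px",np.array(proj(a,P))-u,np.array(proj(b,P))-v)
# collar inner rod-exit: rod axis at flag top
E
```

```text
rodtop .175 [ 0.6813 -0.0337  0.1746] resid px [-0.0741 -0.2128] [0.0927 0.1765]
c1 [ 0.7022 -0.0788  0.1342] resid px [0.0754 0.2302] [-0.1137 -0.2221]
c2 [ 0.6806 -0.0833  0.1345] resid px [-0.0827 -0.2457] [0.1165 0.244 ]
chip .048 [0.575  0.0338 0.0449] resid px [-0.0608 -0.1574] [0.053  0.1367]
```

Flag top triangulates to 0.1342–0.1345 (rod top checks at 0.1746 vs 0.175), so focal height ≈ 0.1347. Now hover over the loupe handle.

```bash
python3 - <<'E'
from h import *
move_to([.4764,-.2565,.12],down(np.radians(-112.6)))
E
```

```text
shift mm [156.   69.1  49.9] turn [ 0.      0.0004 -0.0008]
```

>>> move_arm(rows=[40,18,0,0,0,0,85,38,10,0,0,0,130,58,30,0,0,0,156,69,50,0,0,0,156,69,50,0,0,0,156,69,50,0,0,0])

```text
t: 17.05
tcp_pos: [0.4772, -0.2567, 0.1208]
ee_rot: [-1.741, 2.614, -0.002]
force: [0.6, -0.4, 0.5]
finger_gap: 0.0857
```

```bash
python3 - <<'E'
from h import *
st=bot.read_state();print(st["tcp_pos"]);f=imaging.grab_frame("wrist");save("wC",f)
c=cam(f,st); print(proj(c,[.5253,-.2769,.038]))
a=cv2.imread("pics/wC.png")[110:310,220:420];cv2.imwrite("pics/zC.png",cv2.resize(a,None,fx=3,fy=3,interpolation=cv2.INTER_CUBIC))
E
```

```text
[ 0.47717366 -0.25673784  0.12077842]
(np.float64(320.9743660228929), np.float64(134.5711100608125))
```

View pics/zC.png

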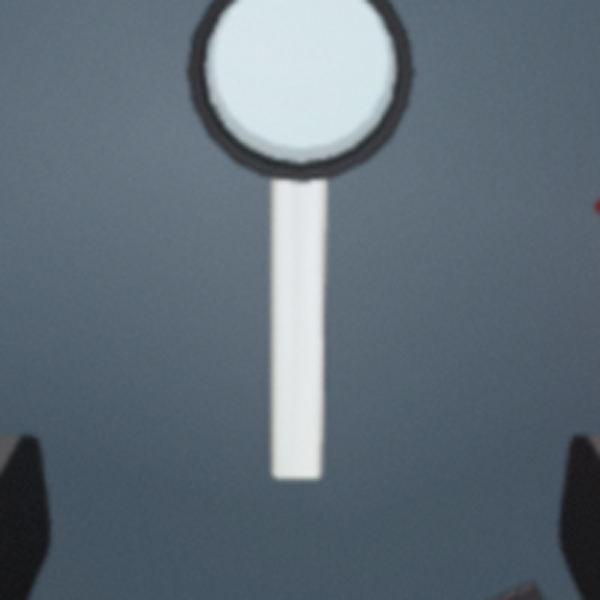

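```bash
python3 - <<'E'
from h import *
np.set_printoptions(precision=4,suppress=True)
st=bot.read_state();f=imaging.grab_frame("wrist");c=cam(f,st);t=st["tcp_pos"];M=R.from_rotvec(st["ee_rot"]).as_matrix()
tl=lambda P:M.T@(P-t)*1000
e=at(c,(319,269.2),.036);n=at(c,(319.8,172),.036);l=at(c,(320,110+70/3),.038);b=at(c,(320,170.3),.038)
for k,P in dict(end=e,near=n,lens=l,ringbot=b).items(): print(k,P,tl(P))
d=n-e;print(np.degrees(np.arctan2(d[1],d[0])),np.linalg.norm((l-e)[:2]),np.linalg.norm((l-b)[:2]))
d=(l-e)[:2];print(np.degrees(np.arctan2(d[1],d[0])))
E
```

```text
end [ 0.4078 -0.2257  0.036 ] [-1.8143 76.5664 84.937 ]
near [ 0.4959 -0.2634  0.036 ] [ -0.9267 -19.2674  85.1591]
lens [ 0.527  -0.2766  0.038 ] [ -0.7318 -53.0636  83.2375]
ringbot [ 0.4976 -0.2643  0.038 ] [ -0.7445 -21.1908  83.1636]
-23.176785773494142 0.12963017150609707 0.03187281970403946
-23.12471034006265
```

>>> move_arm(rows=[0,0,35,0,0,0.01,0,0,75,0,0,0.01,0,0,105,0,0,0.01,0,0,120,0,0,0.01,0,0,120,0,0,0.01])

```text
t: 17.77
tcp_pos: [0.4763, -0.2569, -0.0005]
ee_rot: [1.728, -2.623, -0.002]
force: [0.4, 0.4, 0.4]
finger_gap: 0.0852
```

```bash
python3 - <<'E'
from h import *
st=bot.read_state();print(st["tcp_pos"],st["force"]);f=imaging.grab_frame("wrist");save("wD",f)
f=imaging.grab_frame("scene");cv2.imwrite("pics/sD.png",cv2.resize(f["color"][150:250,220:340,::-1],None,fx=6,fy=6,interpolation=cv2.INTER_CUBIC))
E
```

```text
[ 0.47625319 -0.25692299 -0.00048353] [0.37329195 0.40760518 0.35062803]
```

View pics/wD.png

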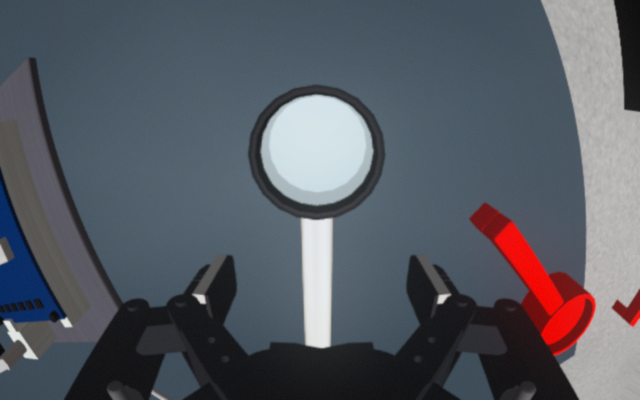

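View pics/sD.png

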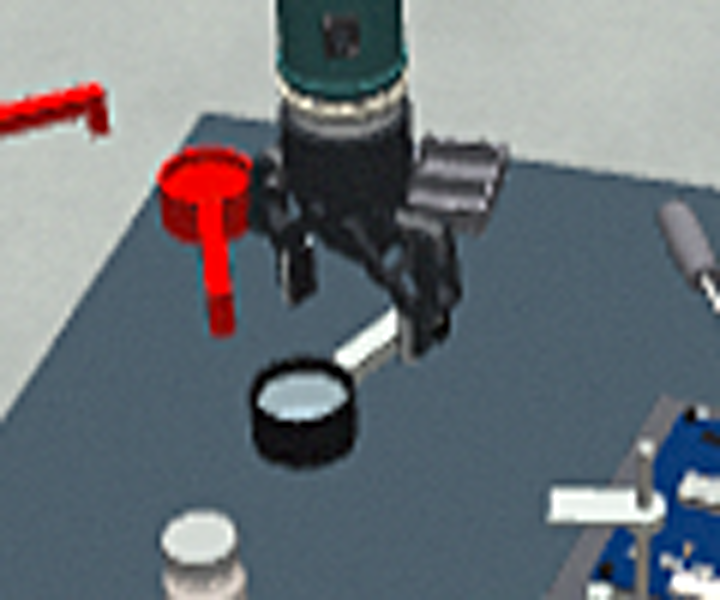

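```bash
python3 - <<'E'
from h import *
np.set_printoptions(precision=4,suppress=True)
st=bot.read_state();f=imaging.grab_frame("wrist");c=cam(f,st);t=st["tcp_pos"];M=R.from_rotvec(st["ee_rot"]).as_matrix()
tl=lambda P:M.T@(P-t)*1000
for uv,z in (((526,300),.038),((535,325),.038),((490,230),.036),((575,353),.0),((470,218),.015)): P=at(c,uv,z);print(uv,P,tl(P))
lc=at(c,(317,151.5),.038);print("lens",lc,tl(lc))
for v in (230,330): P=at(c,(317.3 if v<300 else 317,v),.036);print(tl(P))
E
```

```text
(526, 300) [ 0.3875 -0.3694  0.038 ] [137.844   38.4819 -36.5133]
(535, 325) [ 0.3563 -0.377   0.038 ] [157.1563  64.091  -36.576 ]
(490, 230) [ 0.4521 -0.3506  0.036 ] [ 94.9752 -13.429  -34.3882]
(575, 353) [ 0.2084 -0.4639  0.    ] [295.4476 165.6946   1.2095]
(470, 218) [ 0.4528 -0.3477  0.015 ] [ 92.0376 -12.897  -13.3913]
lens [ 0.5284 -0.2783  0.038 ] [ -1.6351 -54.9003 -36.3229]
[ -1.6451 -15.169  -34.4368]
[ -2.1725  50.423  -34.6252]
```

>>> move_arm(rows=[-0.5,-1,10,0,0,0,-0.5,-1,20,0,0,0,-0.5,-1,24,0,0,0,-0.5,-1,24,0,0,0])

```text
t: 18.42
tcp_pos: [0.4767, -0.2572, -0.0248]
ee_rot: [1.726, -2.624, -0.002]
force: [-0.5, 0.3, -0.1]
finger_gap: 0.0857
```

```bash
python3 - <<'E'
from h import *
st=bot.read_state();print(st["tcp_pos"],st["force"]);f=imaging.grab_frame("wrist");save("wE",f)
f=imaging.grab_frame("scene");cv2.imwrite("pics/sE.png",cv2.resize(f["color"][160:240,240:340,::-1],None,fx=7,fy=7,interpolation=cv2.INTER_CUBIC))
E
```

```text
[ 0.47665843 -0.25722362 -0.02483584] [-0.48358718  0.33591289 -0.11292188]
```

View pics/sE.png

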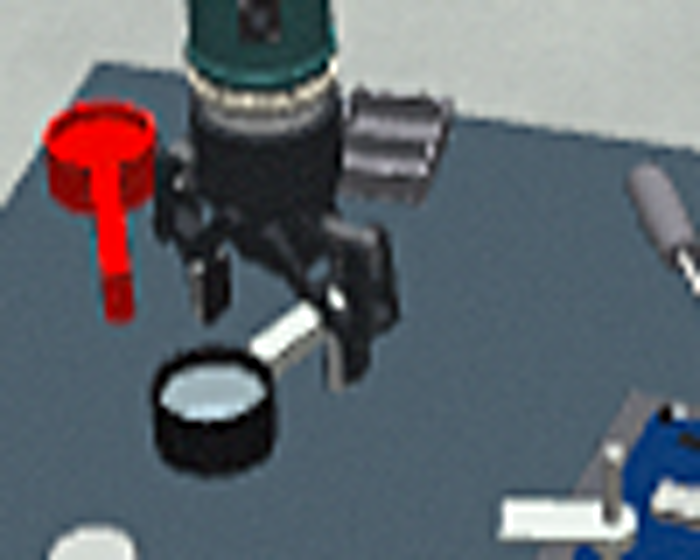

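View pics/wE.png

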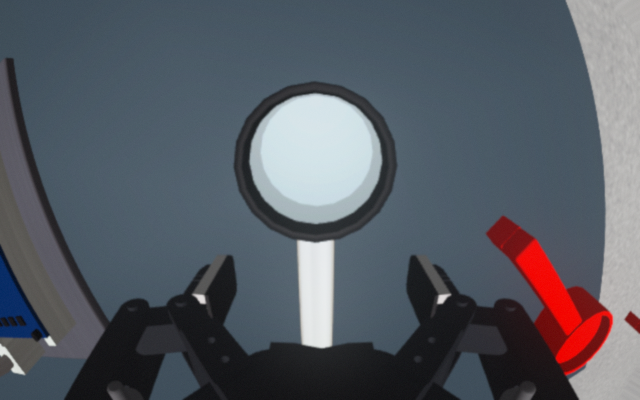

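>>> move_arm(rows=[-1.8,0,0,0,0,0,-1.8,0,0,0,0,0])

```text
t: 18.77
tcp_pos: [0.4782, -0.2559, -0.0237]
ee_rot: [-1.726, 2.624, -0.001]
force: [0.3, 0.5, -0.1]
finger_gap: 0.0858
```

>>> move_arm(rows=[0,0,0,0,0,0,0,0,0,0,0,0,0,0,0,0,0,0,0,0,0,0,0,0,0,0,0,0,0,0,0,0,0,0,0,0,0,0,0,0,0,0], fingers=-1, squeeze=60)

```text
t: 19.65
tcp_pos: [0.4781, -0.256, -0.0239]
ee_rot: [-1.726, 2.625, -0.001]
force: [-0.1, -0.1, 2.2]
finger_gap: 0.015
```

```bash
python3 - <<'E'
from h import *
st=bot.read_state();print(st["tcp_pos"],st["ee_rot"],st["force"],st["ft_torque"],st["finger_gap"]);f=imaging.grab_frame("wrist");save("wF",f)
E
```

```text
[ 0.47806813 -0.25604484 -0.02388836] [-1.72627044e+00  2.62466617e+00 -8.44266610e-04] [-0.06839921 -0.105755    2.21150239] [ 0.01929217 -0.04525755 -0.00092034] 0.014969171172755558
```

View pics/wF.png

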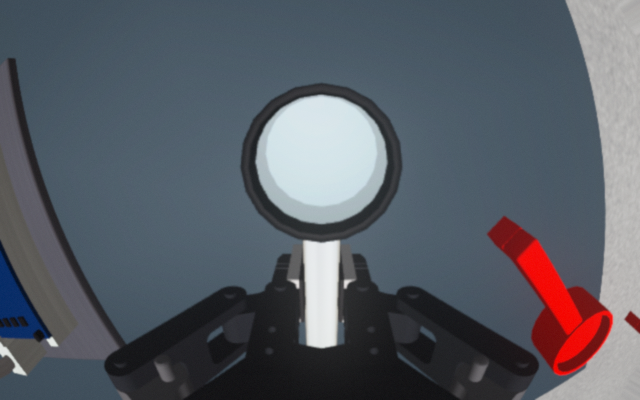

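```bash
python3 - <<'E'
from h import *
Z=[]
for i in range(8):
    st=bot.read_state();Z.append(np.r_[st["tcp_pos"],st["ee_rot"]]);f=imaging.grab_frame("wrist")
Z=np.array(Z);print(Z.mean(0),Z.std(0),st["t"])
E
```

```text
[ 4.78073472e-01 -2.56029417e-01 -2.38684799e-02 -1.72631147e+00
  2.62462733e+00 -8.38834463e-04] [1.76497841e-05 1.58456122e-05 1.39449760e-05 3.27142020e-05
 2.90037240e-05 6.24532340e-05] 20.05
```

```bash
python3 - <<'E'
from h import *
import pickle
np.set_printoptions(precision=4,suppress=True)
im=cv2.imread("pics/wF.png"); g=im.mean(2)
# outer ring: dark pixels comp
m=(g<70).astype(np.uint8); m[242:]=0; m[:, :230]=0; m[:,415:]=0
n,l,s,ce=cv2.connectedComponentsWithStats(m);i=1+np.argmax(s[1:,4]);cn,_=cv2.findContours((l==i).astype(np.uint8),cv2.RETR_EXTERNAL,cv2.CHAIN_APPROX_NONE)
p=max(cn,key=len)[:,0,:].astype(float); 
st=bot.read_state();f=imaging.grab_frame("wrist");c=cam(f,st);t=st["tcp_pos"];M=R.from_rotvec(st["ee_rot"]).as_matrix()
W=np.array([at(c,q,.038) for q in p if q[1]<238])[:,:2]
A=np.c_[2*W,np.ones(len(W))];x=np.linalg.lstsq(A,(W**2).sum(1),rcond=None)[0];r=np.sqrt(x[2]+x[:2]@x[:2]);print("ring",x[:2],"r",r)
off=M.T@(np.r_[x[:2],.038]-t);print("lens in tool mm",off*1000, "zaxis",M[:,2])
# chip centroid in images
for n_,fn,(u,v) in (("A","A.pkl",(382,185)),("B","B.pkl",(193,258))):
    q=pickle.load(open(fn,"rb"));c2=cam(q[1],q[0]);im=cv2.imread(f"pics/w{n_}.png");x0,y0=u-16,v-16
    cr=im[y0:y0+32,x0:x0+32].max(2);mm=(cr<75).astype(np.uint8);k,ll,ss,cc=cv2.connectedComponentsWithStats(mm);j=1+np.argmax(ss[1:,4]);cen=cc[j]+[x0,y0]
    print(n_,ss[j],cen,at(c2,cen,.048))
w9=at  # w9 measure printed before: .5743 .0348
E
```

```text
ring [ 0.5267 -0.2772] r 0.03114549143942265
lens in tool mm [  0.1909 -53.025  -61.8088] zaxis [ 0.0005 -0.0004 -1.    ]
A [  3   3  27  26 510] [381.951  184.2216] [0.5761 0.034  0.048 ]
B [  3   6  29  26 428] [194.0654 260.1542] [0.5732 0.0319 0.048 ]
```

>>> move_arm(rows=[0,0,-5,0,0,0,0,0,-15,0,0,0,0,0,-30,0,0,0,0,0,-50,0,0,0,0,0,-75,0,0,0,0,0,-100,0,0,0,0,0,-125,0,0,0,0,0,-145,0,0,0,0,0,-155,0,0,0,0,0,-155,0,0,0])

```text
t: 21.4
tcp_pos: [0.4783, -0.2562, 0.1321]
ee_rot: [-1.726, 2.624, -0.003]
force: [0.0, -0.0, -1.3]
finger_gap: 0.0149
```

```bash
python3 - <<'E'
from h import *
st=bot.read_state();print(st["tcp_pos"],st["ee_rot"],st["force"],st["ft_torque"],st["finger_gap"]);f=imaging.grab_frame("wrist");save("wG",f)
E
```

```text
[ 0.47834686 -0.25615012  0.1321018 ] [-1.72596971  2.62404892 -0.00323894] [ 0.04509025 -0.00545818 -1.26789426] [-0.03643316  0.02313255 -0.0437131 ] 0.014861929879965943
```

View pics/wG.png

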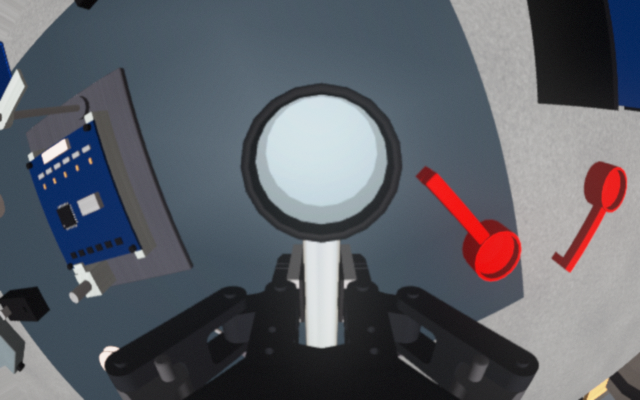

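```bash
python3 - <<'E'
from h import *
st=bot.read_state();M=R.from_rotvec(st["ee_rot"]).as_matrix()
Mt=down(np.radians(-113.15)); print(np.degrees(np.arctan2(M[1,0],M[0,0])),M[:,2])
o=Mt@np.array([.0002,-.053,0]); T=np.array([.5746,.0330,.1108+.020])-o*[1,1,0]; print(T)
move_to(T,Mt)
E
```

```text
-113.3314925997097 [ 3.36984162e-06 -9.91864213e-05 -9.99999995e-01]
[0.52594625 0.0540203  0.1308    ]
shift mm [-3.036e+02  7.850e+01  1.000e-01] turn [-0.     -0.0001 -0.0032]
```

>>> move_arm(rows=[-9,2.4,0,0,0,0,-30,7.9,0,0,0,0,-61,15.7,0,0,0,0,-97,25,0,0,0,0,-137,35.3,0,0,0,0,-176,45.5,0,0,0,0,-213,55,0,0,0,0,-249,64.4,0,0,0,0,-276,71.4,0,0,0,0,-294.5,76,0,0,0,-0.002,-303.5,78.5,0,0,0,-0.003,-303.5,78.5,0,0,0,-0.003])

```text
t: 22.95
tcp_pos: [0.5259, 0.0541, 0.1307]
ee_rot: [1.731, -2.621, 0.0]
force: [-0.1, -0.9, -2.5]
finger_gap: 0.015
```

>>> move_arm(rows=[0,0,3,0,0,0,0,0,8,0,0,0,0,0,14,0,0,0,0,0,18,0,0,0,0,0,20,0,0,0,0,0,20,0,0,0,0,0,20,0,0,0])

```text
t: 23.82
tcp_pos: [0.5262, 0.0539, 0.1112]
ee_rot: [-1.73, 2.622, -0.001]
force: [-0.2, -0.3, -2.2]
finger_gap: 0.0149
```

```bash
python3 - <<'E'
from h import *
for i in range(4):
    st=bot.read_state();f=imaging.grab_frame("wrist")
print(st["t"],st["tcp_pos"],st["force"],st["finger_gap"]);save("wH",f)
M=R.from_rotvec(st["ee_rot"]).as_matrix();print(M[:,2],np.degrees(np.arctan2(M[1,0],M[0,0])), (st["tcp_pos"]+M@np.array([.0002,-.053,0]))[:2],"rim",st["tcp_pos"][2]+.0239)
c=cam(f,st);print("chip pred px",proj(c,[.5746,.033,.048]))
g=imaging.grab_frame("scene");save("sH",g);cv2.imwrite("pics/sHz.png",cv2.resize(g["color"][160:280,290:410,::-1],None,fx=5,fy=5,interpolation=cv2.INTER_CUBIC))
g=imaging.grab_frame("top");cv2.imwrite("pics/tHz.png",cv2.resize(g["color"][130:250,220:340,::-1],None,fx=5,fy=5,interpolation=cv2.INTER_CUBIC))
E
```

```text
23.975 [0.52617441 0.05392338 0.11114075] [ 0.26825947  0.16573326 -1.72956471] 0.015019360924380587
[ 4.87927462e-04 -1.15382875e-04 -9.99999874e-01] -113.15457712844562 [0.57482647 0.03289919] rim 0.13504074896926205
chip pred px (np.float64(321.08710807037073), np.float64(135.96587031885275))
```

View pics/wH.png

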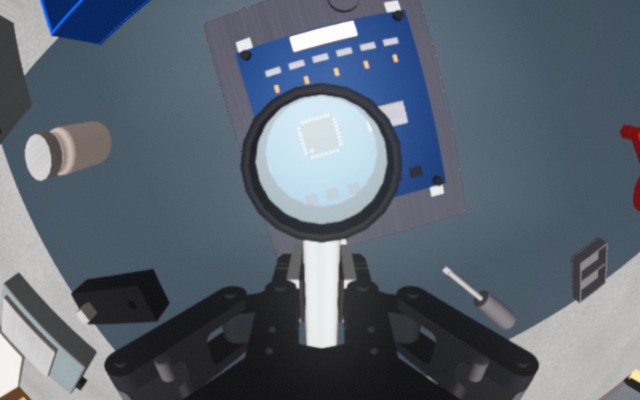

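View pics/sHz.png

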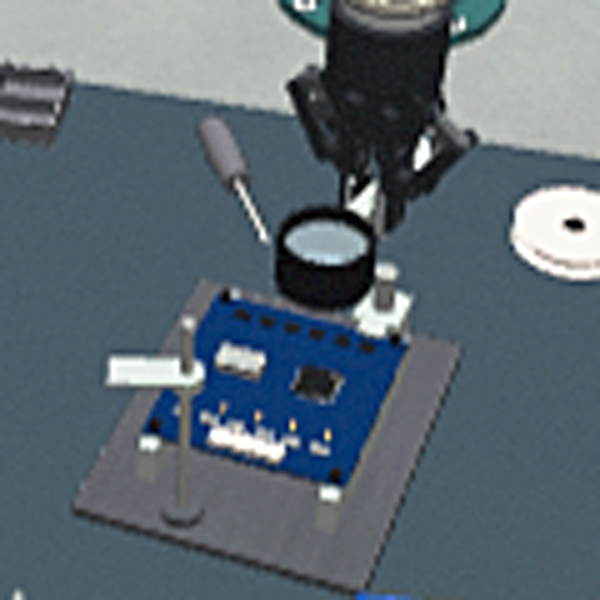

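View pics/tHz.png

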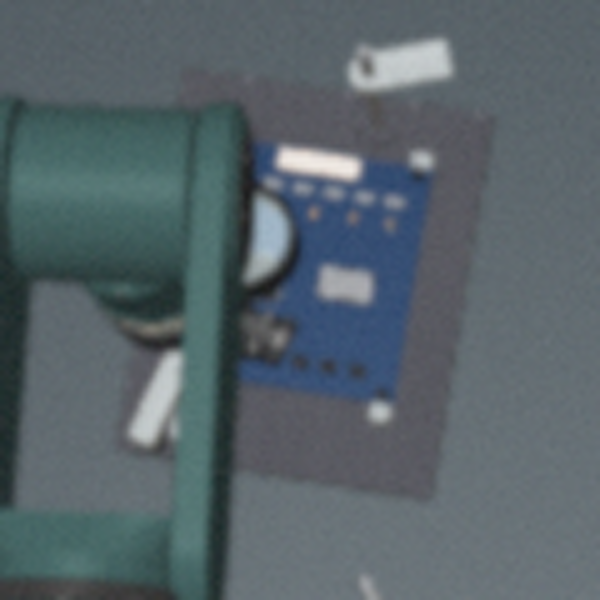

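```bash
python3 - <<'E'
from h import *
g=imaging.grab_frame("scene");s=cam(g)
for n,P in dict(ringtop=[.5748,.0329,.173],chip=[.5746,.033,.048],rodtop=[.6813,-.0337,.175],flagc2=[.6806,-.0833,.1347],pinhead=[.4885,.0653,.080]).items():
    u=proj(s,P);print(n,round((u[0]-290)*5),round((u[1]-160)*5))
im=cv2.imread("pics/wH.png");z=im[100:230,250:395];cv2.imwrite("pics/zH.png",cv2.resize(z,None,fx=5,fy=5,interpolation=cv2.INTER_CUBIC)[:600])
E
```

```text
ringtop 326 230
chip 314 375
rodtop 187 317
flagc2 107 352
pinhead 384 267
```

View pics/zH.png

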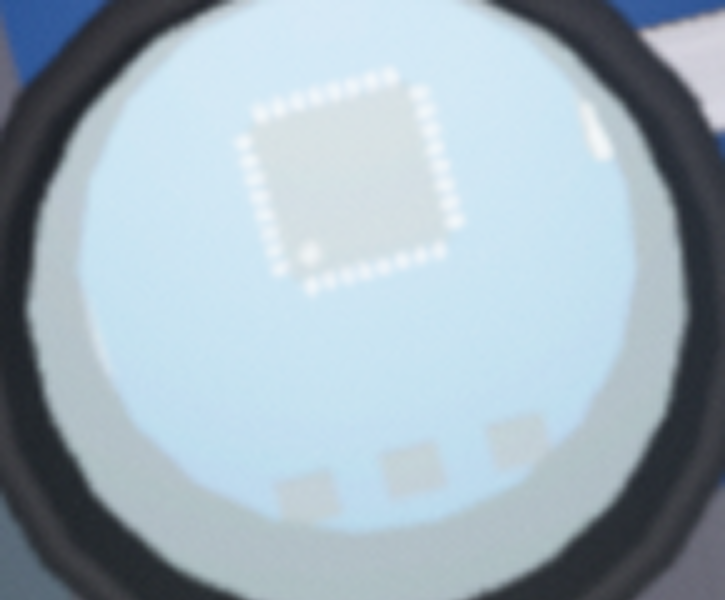

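Chip seen centred through the lens (px 320,136.2 vs predicted 321.1,136.0); a final 0.6 mm trim, then settle.

>>> move_arm(rows=[-0.6,0,0.3,0,0,0,-0.6,0,0.3,0,0,0,-0.6,0,0.3,0,0,0,-0.6,0,0.3,0,0,0,-0.6,0,0.3,0,0,0,-0.6,0,0.3,0,0,0])

```text
t: 24.92
tcp_pos: [0.5263, 0.0544, 0.1106]
ee_rot: [1.73, -2.622, 0.0]
force: [0.2, 0.6, -1.9]
finger_gap: 0.0147
```

```bash
python3 - <<'E'
from h import *
for i in range(4):
    st=bot.read_state();f=imaging.grab_frame("wrist")
save("wI",f)
M=R.from_rotvec(st["ee_rot"]).as_matrix();print(st["t"],M[:,2],st["qd"].round(4),st["force"],st["finger_gap"],"lens",(st["tcp_pos"]+M@np.array([.0002,-.053,0]))[:2],"rim",st["tcp_pos"][2]+.0239)
print(cv2.absdiff(cv2.imread("pics/wI.png"),cv2.imread("pics/wH.png"))[240:].mean())
g=imaging.grab_frame("scene");save("sI",g)
E
```

```text
25.075 [-9.17604346e-06 -7.98124154e-05 -9.99999997e-01] [ 0.0027  0.0012 -0.0004  0.0003  0.0004  0.0005] [-0.09997031  0.77136552 -1.24046724] 0.01507164403790014 lens [0.5748992  0.03342402] rim 0.13450727074413552
1.3855143229166667
```

View pics/sI.png

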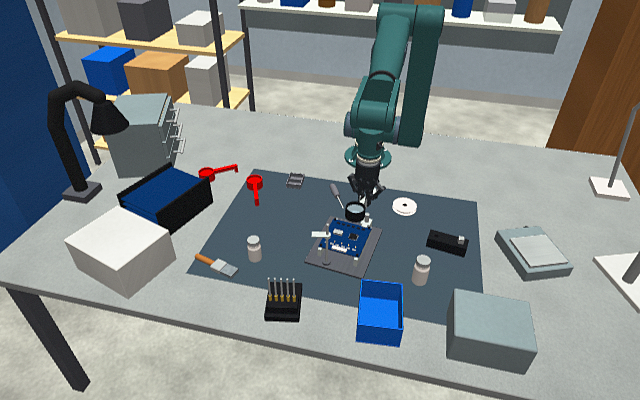

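The scene is as wanted: the pin is in the clamp block, the key and jars are in place, and the loupe is held over the chip. Handing in.

```bash
python3 -c "
from workcell import bot
print(bot.close_job())"
```

```text
the job is handed in; nothing more can be done
None
```

I pushed the round-headed pin down through the clamp block's eyelet and let go of it. I then took the loupe by its handle and handed the job in at about 25 s, still holding it over the chip. No verdict is reported on hand-in.

**Last checks**
- **Pin:** the head met the block at about 5.7 N, with the pin at the height that seats the head. After release, the scene camera showed it standing upright on the block.
- **Loupe position:** the lens was at about (0.5749, 0.0334), against my chip estimate of (0.5746, 0.0330). Seen through the lens, the chip was within about 1 px of where I predicted; I then trimmed by 0.6 mm.
- **Loupe height and level:** the bottom rim was at about 0.1345 m, against a flag top of about 0.1347 m. The tool axis was vertical and the arm nearly still. The loupe stayed well clear of the board on the whole path.
- **Other items:** the key, both jars and the red look-alikes were where they started in the last picture.

**What failed or disagreed**
- **First grasp missed:** the first close on the pin caught nothing. In the images the fingertips sit about 39 mm short of the stated TCP, so I measured them visually and worked from that. The pin was not disturbed.
- **Camera disagreement:** the top and wrist cameras differ by 2–4 mm in y. I lined up the pin and loupe from the wrist camera, but the chip estimate averages both.
- **Height check:** in the scene camera the chip, rod, flag and pin head all appeared 1–1.6 px lower than I predicted. The loupe ring fitted the same shift roughly, so that camera confirms the final height only to a few mm.

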